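# Hook the gate return spring onto its anchor post with a spring puller

### The arm

A 6-joint arm with a two-finger parallel gripper is mounted at the origin on a cart in front of the work surface, level with it; the furniture and walls round the work are solid. World frame = base frame: x ahead of the robot, y to its left, z up, the work surface at z = 0. Lengths are in m, angles in degrees, forces in N, time in s.
With the tool pointing down it reaches from about 0.35 to 0.875 m from the base axis. Payload 4.2 kg.
Tool frame: the origin (TCP) lies on the centre line of the jaws, within the pads' length; the fingertips stand 19 mm ahead of it and the grasp point (between the pads) is the TCP; x points along the fingers, y is the direction in which the jaws open and shut, and the axes are right-handed (so a half turn about x gives the same grasp; the last joint's range is limited). The gripper opens to 87 mm and grips with 3 to 60 N. Pads are 19 mm wide; open, the fingers measure 117 mm over their backs; the gripper's body (75 mm by 190 mm) begins 51 mm behind the grasp point.
Start: joints at [79.676, 22.042, 0.453, 0, -68.411, -14.817], TCP at [0.265, 0.566, 0.242] pointing down, gripper open.
Joint ranges: [-179.83, 179.83], [-69.29, 118.12], [-61.27, 80.66], [-181.25, 117.63], [-171.15, -9.14], [-177.46, 177.46]. Speed limits (degrees/s): [159.86, 159.86, 180, 180, 180, 180].

### API

Orientations are given as a 3x3 rotation matrix whose columns are the frame's x, y, z axes.
In Python, from station import r, viewer, job, spotter gives the robot as it stands.
- The arm moves only by the tool play_rows, never from a script. Its argument "commands" is a list of rows, each an object of numbers: "fingers": the gripper command: -1 is fully open, 1 is shut, values between are in proportion; "tx", "ty", "tz": the shift along the tool's x, y, z normalised to -1 to 1, where 1 is 750 mm; "ax", "ay", "az": the turn, a rotation vector about the tool's x, y, z normalised to -1 to 1, where 1 is pi rad. In form: [{"fingers": .., "tx": .., "ty": .., "tz": .., "ax": .., "ay": .., "az": ..}, ...]. A call has 1 to 5 rows; each row is the pose to reach, as a shift and turn from the pose commanded when the call began, along the tool's axes at that moment, turning the shorter way round; what a row does not reach only later rows make up. A row lasts 1/12 s, in which the tool goes at most 41.7 mm and 7.16 degrees, less where a joint would pass 70% of its speed; a pose out of reach is approached as far as the arm can. A call with a number of a shift or a turn outside -1 to 1 is refused whole. A call with a gripper value outside its range is refused whole. The fingers move at their own pace and stop on an object; the grip force is fixed at half the most. Time passes only in rows, so rows that repeat a pose let the fingers close. It gives the time, the measured TCP pose, the force and the opening at its end, in the units of the state.
- r.sense(): the state, without advancing time (a new reading comes with each control period).
- viewer.capture(name): name is "scene" or "side" or "wrist"; returns a dict with "image" (384x512x3 uint8, red, green, blue), "fx", "fy", "cx", "cy" (pixels), "R" (3x3) and "t" (3): a world point X has camera coordinates R X + t; the wrist camera has in their place "mount" (4x4, takes a point from camera to tool coordinates, whose origin is the TCP and whose axes are the tool frame's). Camera axes: x right, y down, z forward; pixel columns grow to the right and rows downward; lengths in m; the calibration is good to about 2 mm. A picture is of the moment at which its call begins: read the wrist's pose just before it. There is no depth.
- job.finish_job(): hands the job in, once; it reports no verdict.
Trained networks look in a picture, given as the dict that the camera call returned (one of the last four; its "shot" number tells which), for a name from the list of things; names that differ only in an ending like _2 or _b are one class to them, and where a whole thing is asked for, a point or a joint stands for the part that bears it (a point fixed in the world has none). Each returns a list of dicts, best first, with "score" (0 to 1); they miss things now and then, are a little off and sometimes report something else, mostly with a low value. They report only what shows in the picture. A call takes as long as a camera call. They do not tell look-alikes from the thing itself.
- spotter.find_in(name, picture): "uv" ([column, row] in pixels, amid what is visible of it).
- spotter.silhouettes(name, picture): "region" (384x512 bool, what is visible of it) and "uv" ([column, row] in pixels, amid what is visible of it).
The state is a dict: "time_s": time; "joints": joint angles; "joint_velocities": joint speeds; "effort": joint torques, N m; "tcp_pos": TCP position; "ee_rot": TCP orientation; "wrist_force": force on the tool from outside, world axes, zero at the start; "moment": the same for the moment, N m; "gripper_width": opening from 0.0 (shut) to 1.0 (fully open).
Only numpy, scipy, OpenCV 4.12 (cv2) and the standard library are available. Lean on these libraries where they do the work, as an engineer would, in place of code of your own. Each camera call takes 0.05 s, during which the arm holds its last target. There are 200 camera calls.

### The job

Take the red-handled spring puller from its stand and, with it, stretch the free end of the return spring and hook its round loop over the brass anchor post (clamped somewhere along its slot: find it by feel or by eye), so that the spring's own pull holds the loop under the post's head. Work gently: do not overstretch the spring, jam it down on the post, let it fly back or touch it with the fingers, and leave the other things on the bench alone. Unhook the puller and put it back upright in its stand.

Things in the scene. Friction and masses are not known exactly. Their poses are not given: they have to be found in the camera images.
- gate_plate: Plywood plate fixed to the bench, 270 x 150 x 12 mm, carrying a steel gate disc at its -x end, a steel pivot post and a brass anchor post in a slotted strip. Origin at the centre of its underside; +x points from the pivot post to the anchor, z up. The pivot post stands at x = -40 mm, y = 0; the middle of the anchor's slot is at x = +78 mm, y = 0 (118 mm apart).
- pivot (a point): Foot of the steel pivot post, on the top of the plate. The spring's first loop is captive on this post, below a wide head (its top 22 mm above the plate).
- spring: Extension spring, loose. Origin: centre of its first loop, at the coils' underside; +x along it to the free end. That loop is captive on the pivot post with 3 mm play (it shifts 3 mm when pulled), so it swings and tips freely. Coils 20 mm across, 12 to 72 mm along x relaxed; flat end fittings at 8 to 12 mm height. It starts lying on the plate, swung aside of the anchor.
- spring_end (a joint): Stretch of the spring in m: 0 relaxed. It pulls with 2.5 N + 250 N/m times the stretch. The loop is concentric with the anchor post at 27 mm of stretch if the post is at mid-slot (18 to 36 mm over the slot), and hooked at about 4.5 mm less; beyond 48 mm the spring is overstretched.
- hook_loop (a point): Centre of the round loop at the free end (in line with the spring, 88 mm from the first loop's centre when relaxed), inside diameter 16 mm, outside 23 mm, 4 mm thick; the coils end 16 mm before it. It goes over the head of the anchor post (1.7 mm clearance all round) and then catches under it, its far inner side against the neck.
- pull_eye (a point): Centre of the oblong pull eye ahead of the hook loop on the same rigid end fitting, 23 mm beyond the hook loop's centre. Its opening is 22 mm along the spring by 14 mm across; the bar at its far end lies from 11 to 15 mm beyond this centre, 23 mm wide, 4 mm thick.
- puller: Spring puller, 93 mm tall, 120 g. Origin on the shank's axis at the foot's underside, z up. Foot 4 mm thick, 8 mm wide, from x = -4 to +11 mm (it points to +x, the white-striped side of the handle). Shank 8 mm across; collar 15 mm across from 11.5 to 14.5 mm up (the eye is held between foot and collar). Guard 34 mm square at 34 to 38 mm, red handle 24 mm square up to 90 mm.
- puller_grip (a point): Point on the handle's axis at which to grip, 62 mm above the foot's underside (24 mm above the guard).
- puller_foot (a point): Point on the shank's axis at the top of the foot, 4 mm above the puller's origin.
- stand: Wooden stand fixed to the bench, block 75 x 65 x 42 mm. Origin: centre of its underside. Its hole, 25 mm (x, centred at x = +1.75 mm) by 21 mm (y), goes down to 6 mm above the bench. At home the puller hangs in it by its guard, foot to the stand's +x, puller origin at the stand's x = y = 0, 8 mm above the bench.
- stand_hole (a point): Top of the stand where the puller's axis belongs, 42 mm above the bench.
- anchor_post: Anchor: origin at the middle of its slot, on the plate's top, x along the slot. The brass post is clamped firmly somewhere in it, up to 9 mm either way along x; its exact place is not told and must be felt or seen. Post top 22 mm above the plate; head 12.6 mm across, from 17 to 22 mm, slightly chamfered; neck 7 mm across. Strip 56 x 18 x 0.6 mm, washer on it 18 mm across, up to 1.8 mm.
- wax_tin: Small blue and yellow round tin, 57 mm across, 34 mm high, standing on the bench; leave alone.
- glue_tube: White glue tube with a red cap, 31 x 122 x 24 mm, lying on the bench; leave alone.
- mug: Green enamel mug, 69 x 94 x 81 mm, standing on the bench; leave alone.
- filler_tin: White round tin of filler, 143 mm across, 74 mm high; leave alone.
Mind the look-alikes: they are no part of the job. There is more than one size of the puller; the job needs the larger.

How it is judged (in metres and radians):
On the way, in this order (a step that is already met when the one before it is completed fails the run):
1. the puller's shank is in the pull eye and stretches the spring by more than 15 mm (horizontal distance between puller_foot and pull_eye below 0.012 m and contact force between puller and spring above 2 N and value of joint spring_end above 0.015 m), for 0.1 s.
2. the loop is down round the post, below its head, with the spring stretched (horizontal distance between hook_loop and anchor_post below 0.016 m and z of hook_loop in the frame of anchor_post below 0.0155 m and value of joint spring_end above 0.01 m), for 0.2 s.
At the end, for the whole second after the job is handed in: Loop round the anchor post and under its head: its centre within 16 mm of mid-slot in plan and under 15.5 mm above the plate, spring stretched over 10 mm and bearing on the post with over 3 N; puller released, at rest in its stand within 8 mm, seated within 4 mm, upright within 0.12 rad (all of step 2 and contact force between spring and anchor_post above 3 N and horizontal distance between puller and stand_hole below 0.008 m and z of puller in the frame of stand below 0.012 m and angle between puller's own z axis and vertical below 0.12 rad and linear speed of each of puller, spring below 0.02 m/s); the robot touches nothing.
It fails at once if the spring is overstretched (more than 48 mm) (value of joint spring_end above 0.048 m).
It fails at once if the spring is let fly back (faster than 0.6 m/s) (velocity of joint spring_end below -0.6 m/s).
It fails at once if the spring is jammed on the anchor post, or the puller on the plate or post, with more than 20 N (contact force between spring and anchor_post above 20 N or contact force between puller and gate_plate above 20 N).
It fails at once if the fingers touch the spring (contact force between the fingers and spring above 0.5 N).
It fails at once if the wax tin, glue tube, mug or filler tin is moved by more than 15 mm (distance of any of wax_tin, glue_tube, mug, filler_tin from where it was at the start of the episode above 0.015 m).
It also fails if it takes over 72 s, if anything falls off the work surface, if the arm or the gripper's body presses on something with over 40 N, if the wrist force passes 120 N, or if a joint passes its speed limit or range.

## Working session

There is one attempt and no reset: what is moved stays moved. The work goes in short steps, Python scripts to look and compute and a tool call to move; the robot and the scene stay as the last step left them, time stands still between calls to the robot, and variables do not carry over. Pictures are saved under pics/ and viewed, about 8 in all and at most 12, crops included, and the job is handed in when it is done.

Besides the shell and the picture viewer there is one more tool, called after ">>>" as a command line: name --argument value ..., lists and objects as JSON in quotes. play_rows: Moves the arm, as the interface text tells. Its arguments: {"type":"object","properties":{"commands":{"type":"array"}},"required":["commands"]}

```bash
mkdir -p pics; ls
cat > h.py <<'E'
import numpy as np, cv2
from station import r, viewer, job, spotter
def cam(p):
    if 'R' in p: return np.array(p['R']),np.array(p['t'])
    s=p['pose']; M=np.array(p['mount']); Rt=np.array(s['ee_rot']); 
    Rc=Rt@M[:3,:3]; c=Rt@M[:3,3]+np.array(s['tcp_pos'])
    return Rc.T,-Rc.T@c
def cap(n):
    s=r.sense(); p=viewer.capture(n); p['pose']=s; return p
def ray(p,uv,z):
    R,t=cam(p); d=R.T@np.array([(uv[0]-p['cx'])/p['fx'],(uv[1]-p['cy'])/p['fy'],1]); c=-R.T@t
    return c+d*(z-c[2])/d[2]
def proj(p,X):
    R,t=cam(p); q=R@np.array(X)+t; return np.array([p['fx']*q[0]/q[2]+p['cx'],p['fy']*q[1]/q[2]+p['cy']])
def save(p,f,crop=None,k=1):
    im=p['image'][:,:,::-1]
    if crop: x0,y0,x1,y1=crop; im=im[y0:y1,x0:x1]
    cv2.imwrite('pics/'+f,cv2.resize(im,None,fx=k,fy=k,interpolation=cv2.INTER_CUBIC))
E
python3 - <<'E'
from h import *
s=r.sense(); print({k:np.round(v,3).tolist() for k,v in s.items()})
ims=[]
for n in ['scene','side','wrist']:
    p=cap(n); ims.append(p['image'])
    print(n,cam(p)[0].round(3).tolist(),(-cam(p)[0].T@cam(p)[1]).round(3),p['fx'])
    for o in ['gate_plate','spring','puller','stand','anchor_post','wax_tin','glue_tube','mug','filler_tin','hook_loop','pull_eye','pivot']:
        try:
            for d in spotter.find_in(o,p)[:3]:
                print(o,np.round(d['uv'],1),round(d['score'],2),ray(p,d['uv'],0.02).round(3))
        except Exception as e: print(o,e)
cv2.imwrite('pics/a.png',cv2.resize(ims[0],None,fx=1.5,fy=1.5)[:,:,::-1])
cv2.imwrite('pics/b.png',cv2.resize(ims[1],None,fx=1.5,fy=1.5)[:,:,::-1])
E
```

```text
pics
{'time_s': 0.0, 'joints': [79.676, 22.091, 0.378, -0.031, -68.411, -14.814], 'joint_velocities': [-0.075, -0.091, -0.065, 0.096, 0.098, 0.03], 'effort': [-0.0, -39.067, 18.74, 4.22, 0.011, -0.0], 'tcp_pos': [0.265, 0.565, 0.24], 'ee_rot': [[-0.001, -0.425, -0.905], [-0.002, -0.905, 0.425], [-1.0, 0.002, -0.0]], 'wrist_force': [-0.567, -0.596, -0.325], 'moment': [-0.066, 0.019, 0.022], 'gripper_width': 1.001}
scene [[0.568, -0.823, 0.002], [-0.422, -0.294, -0.858], [0.707, 0.487, -0.514]] [-0.16  -0.474  0.611] 358.3967784706472
gate_plate [225.  224.1] 0.84 [0.474 0.044 0.02 ]
gate_plate [347.2 214. ] 0.67 [ 0.718 -0.218  0.02 ]
spring [215.3 218.3] 0.47 [0.481 0.085 0.02 ]
puller [329.7 259.1] 0.65 [ 0.505 -0.256  0.02 ]
puller [272.8 260.4] 0.63 [ 0.422 -0.144  0.02 ]
stand [325. 278.] 0.72 [ 0.439 -0.274  0.02 ]
stand [223.1 222.1] 0.45 [0.479 0.055 0.02 ]
anchor_post [197.6 208.9] 0.59 [0.488 0.159 0.02 ]
wax_tin [272.9 193.2] 0.69 [0.695 0.022 0.02 ]
glue_tube [308.3 208.6] 0.7 [ 0.679 -0.112  0.02 ]
glue_tube [349.4 214.1] 0.23 [ 0.721 -0.223  0.02 ]
mug [347.  215.1] 0.64
[... 626 characters left out ...]
x_tin [228.6 212.3] 0.4 [0.475 0.049 0.02 ]
glue_tube [316.4 217.9] 0.53 [ 0.681 -0.116  0.02 ]
glue_tube [229.  212.4] 0.51 [0.476 0.048 0.02 ]
mug [343.  235.5] 0.59 [ 0.699 -0.213  0.02 ]
filler_tin [211.6 132.5] 0.88 [0.645 0.432 0.02 ]
filler_tin [233.2 214. ] 0.4 [0.482 0.035 0.02 ]
hook_loop [342.1 236.6] 0.64 [ 0.694 -0.215  0.02 ]
hook_loop [288.3 292.3] 0.62 [ 0.446 -0.283  0.02 ]
hook_loop [210.7 200.4] 0.47 [0.457 0.124 0.02 ]
pull_eye [214.5 200.3] 0.59 [0.467 0.118 0.02 ]
pull_eye [231.3 213.3] 0.28 [0.479 0.041 0.02 ]
pivot [228.8 217.2] 0.8 [0.464 0.031 0.02 ]
wrist [[-0.425, -0.905, -0.0], [-0.872, 0.409, 0.27], [-0.244, 0.115, -0.963]] [0.332 0.533 0.384] 298.07638696945304
```

View pics/a.png

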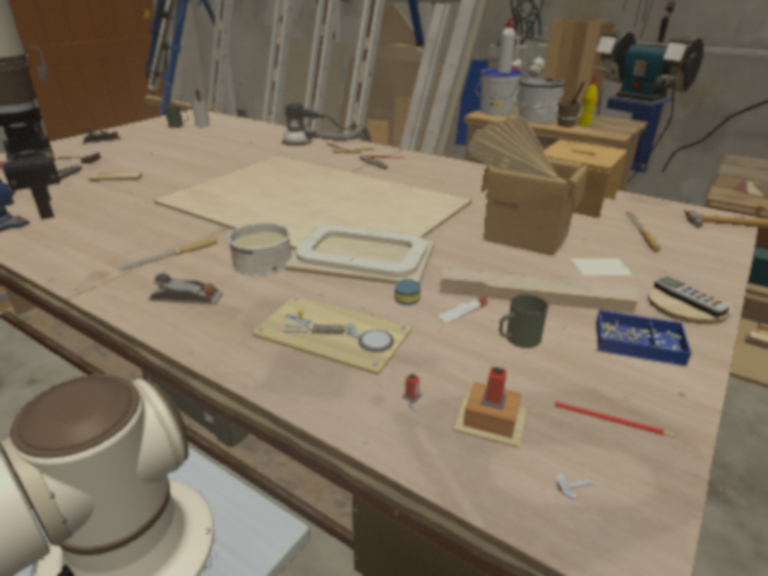

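View pics/b.png

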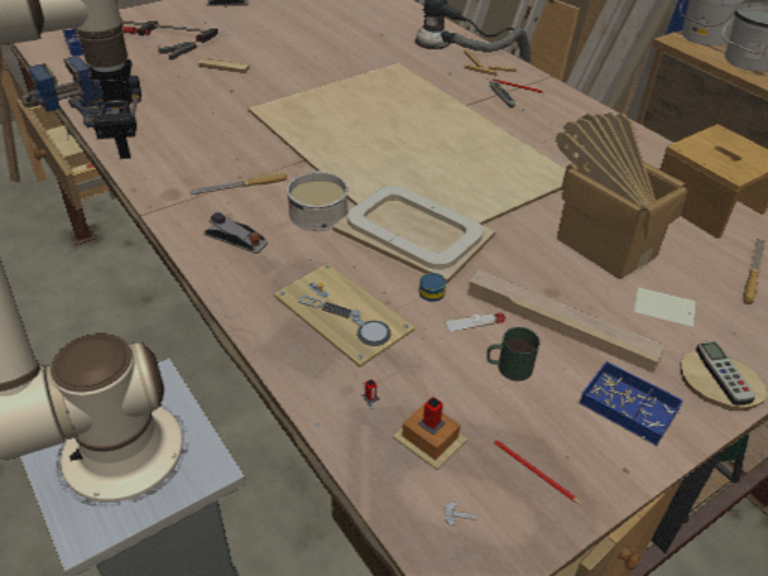

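The larger puller is the one hanging in the stand, at (495,390) in the scene picture. The small look-alike stands alone at (412,388), and I'll confirm this in a wrist crop. The plate is around (340,335). The anchor is at its far-left end and the disc at the right. I'm moving above the plate and stand.

>>> play_rows --commands '[{"fingers": -1, "tx": 0, "ty": 0.1, "tz": -0.1, "ax": 0, "ay": 0, "az": 0}, {"fingers": -1, "tx": 0, "ty": 0.2, "tz": -0.2, "ax": 0, "ay": 0, "az": 0}, {"fingers": -1, "tx": 0, "ty": 0.3, "tz": -0.3, "ax": 0, "ay": 0, "az": 0}, {"fingers": -1, "tx": 0, "ty": 0.4, "tz": -0.4, "ax": 0, "ay": 0, "az": 0}, {"fingers": -1, "tx": 0, "ty": 0.48, "tz": -0.5, "ax": 0, "ay": 0, "az": 0}]'

```text
time_s: 2.37
tcp_pos: [0.3376, 0.3684, 0.2417]
ee_rot: [[0.0, -0.424, -0.906], [0.0, -0.906, 0.424], [-1.0, -0.0, -0.0]]
wrist_force: [-0.5, 0.1, -0.0]
gripper_width: 0.996
```

>>> play_rows --commands '[{"fingers": -1, "tx": 0, "ty": 0.32, "tz": -0.33, "ax": 0, "ay": 0, "az": 0}, {"fingers": -1, "tx": 0, "ty": 0.32, "tz": -0.33, "ax": 0, "ay": 0, "az": 0}, {"fingers": -1, "tx": 0, "ty": 0.32, "tz": -0.33, "ax": 0, "ay": 0, "az": 0}, {"fingers": -1, "tx": 0, "ty": 0.32, "tz": -0.33, "ax": 0, "ay": 0, "az": 0}, {"fingers": -1, "tx": 0, "ty": 0.32, "tz": -0.33, "ax": 0, "ay": 0, "az": 0}]'

```text
time_s: 2.78
tcp_pos: [0.4114, 0.1735, 0.242]
ee_rot: [[0.001, -0.424, -0.906], [0.001, -0.906, 0.424], [-1.0, -0.001, -0.001]]
wrist_force: [1.6, 0.2, 0.1]
gripper_width: 1.0
```

>>> play_rows --commands '[{"fingers": -1, "tx": 0, "ty": 0.15, "tz": -0.15, "ax": 0, "ay": 0, "az": 0}, {"fingers": -1, "tx": 0, "ty": 0.15, "tz": -0.15, "ax": 0, "ay": 0, "az": 0}, {"fingers": -1, "tx": 0, "ty": 0.15, "tz": -0.15, "ax": 0, "ay": 0, "az": 0}, {"fingers": -1, "tx": 0, "ty": 0.15, "tz": -0.15, "ax": 0, "ay": 0, "az": 0}]'

```text
time_s: 3.12
tcp_pos: [0.4656, 0.0233, 0.242]
ee_rot: [[0.001, -0.426, -0.905], [0.0, -0.905, 0.426], [-1.0, -0.0, -0.001]]
wrist_force: [0.4, 0.6, 0.7]
gripper_width: 1.002
```

Run:
```python
from h import *
import pickle
p=cap('wrist'); pickle.dump(p,open('w1.pkl','wb'))
print(p['pose']['tcp_pos'],p['pose']['time_s'])
cv2.imwrite('pics/c.png',cv2.resize(p['image'],None,fx=1.5,fy=1.5)[:,:,::-1])
for o in ['puller','stand','spring','anchor_post','gate_plate']:
    for d in spotter.find_in(o,p)[:3]: print(o,np.round(d['uv'],1),round(d['score'],2),ray(p,d['uv'],0.034).round(3))
```

```text
[0.46560579 0.02332316 0.24198658] 3.1167
puller [410.5 160.3] 0.68 [ 0.404 -0.158  0.034]
puller [503.8  76.5] 0.56 [ 0.45  -0.278  0.034]
stand [472.2  81. ] 0.89 [ 0.46  -0.246  0.034]
stand [499.9  78.1] 0.55 [ 0.45  -0.274  0.034]
spring [202.6 192.6] 0.77 [0.474 0.082 0.034]
spring [189.9 218.5] 0.62 [0.451 0.112 0.034]
anchor_post [154.7 203.8] 0.66 [0.486 0.142 0.034]
anchor_post [213.8 163.6] 0.57 [0.5   0.054 0.034]
gate_plate [214.7 162.3] 0.56 [0.501 0.052 0.034]
```

View pics/c.png

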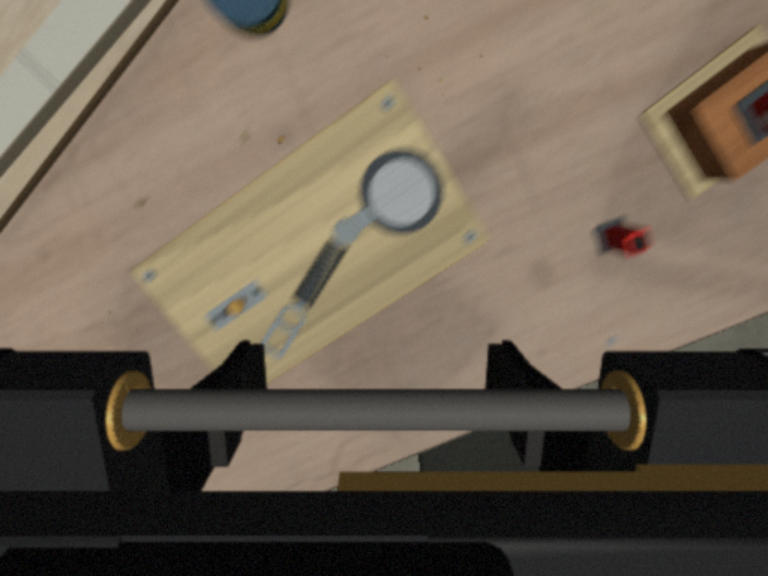

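The wrist view shows the plate with the pivot and spring running from (345,230) to (275,340), and the anchor head at (235,305). The small puller lies at (625,238), and the stand with the larger one is at the right edge, (760,105). I'll shift towards the stand.

>>> play_rows --commands '[{"fingers": -1, "tx": 0.02, "ty": 0.3, "tz": 0, "ax": 0, "ay": 0, "az": 0}, {"fingers": -1, "tx": 0.02, "ty": 0.3, "tz": 0, "ax": 0, "ay": 0, "az": 0}, {"fingers": -1, "tx": 0.02, "ty": 0.3, "tz": 0, "ax": 0, "ay": 0, "az": 0}, {"fingers": -1, "tx": 0.02, "ty": 0.3, "tz": 0, "ax": 0, "ay": 0, "az": 0}, {"fingers": -1, "tx": 0.02, "ty": 0.3, "tz": 0, "ax": 0, "ay": 0, "az": 0}]'

```text
time_s: 3.83
tcp_pos: [0.3762, -0.1623, 0.228]
ee_rot: [[0.001, -0.421, -0.907], [-0.0, -0.907, 0.421], [-1.0, -0.0, -0.001]]
wrist_force: [1.3, -0.4, 0.7]
gripper_width: 0.999
```

>>> play_rows --commands '[{"fingers": -1, "tx": 0, "ty": 0.02, "tz": 0, "ax": 0, "ay": 0, "az": 0}, {"fingers": -1, "tx": 0, "ty": 0.02, "tz": 0, "ax": 0, "ay": 0, "az": 0}, {"fingers": -1, "tx": 0, "ty": 0.02, "tz": 0, "ax": 0, "ay": 0, "az": 0}]'

```text
time_s: 4.08
tcp_pos: [0.3706, -0.1755, 0.2279]
ee_rot: [[0.001, -0.425, -0.905], [0.0, -0.905, 0.425], [-1.0, -0.0, -0.001]]
wrist_force: [0.4, 0.6, 0.8]
gripper_width: 1.001
```

Run:
```python
from h import *
import pickle
p=cap('wrist'); pickle.dump(p,open('w2.pkl','wb'))
print(p['pose']['tcp_pos'],p['pose']['time_s'])
for o in ['puller','stand']:
    for d in spotter.silhouettes(o,p)[:3]:
        m=d['region'].astype(np.uint8); c=max(cv2.findContours(m,0,2)[0],key=cv2.contourArea); print(o,np.round(d['uv'],1),round(d['score'],2),m.sum(),cv2.minAreaRect(c))
w1=pickle.load(open('w1.pkl','rb'))
save(p,'d1.png',(120,0,420,220),2)
save(w1,'d2.png',(80,40,340,260),3)
```

```text
[ 0.37064893 -0.17553185  0.22793586] 4.0833
puller [218.5 159.4] 0.69 471 ((220.6293182373047, 159.80172729492188), (22.1907901763916, 23.109935760498047), 66.80140686035156)
stand [286.9  80.1] 0.58 5409 ((297.4390563964844, 74.54878234863281), (76.99366760253906, 94.95365142822266), 51.34019470214844)
```

View pics/d1.png

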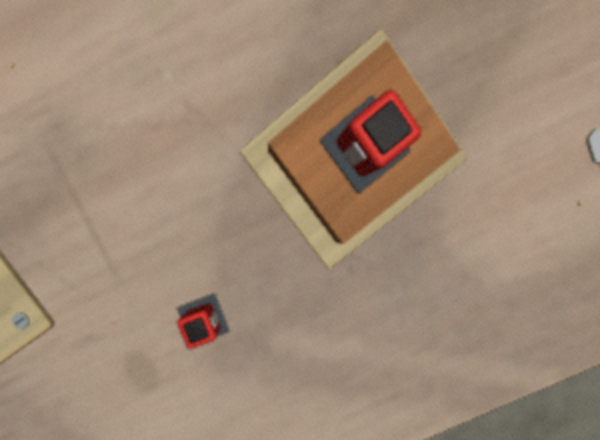

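View pics/d2.png

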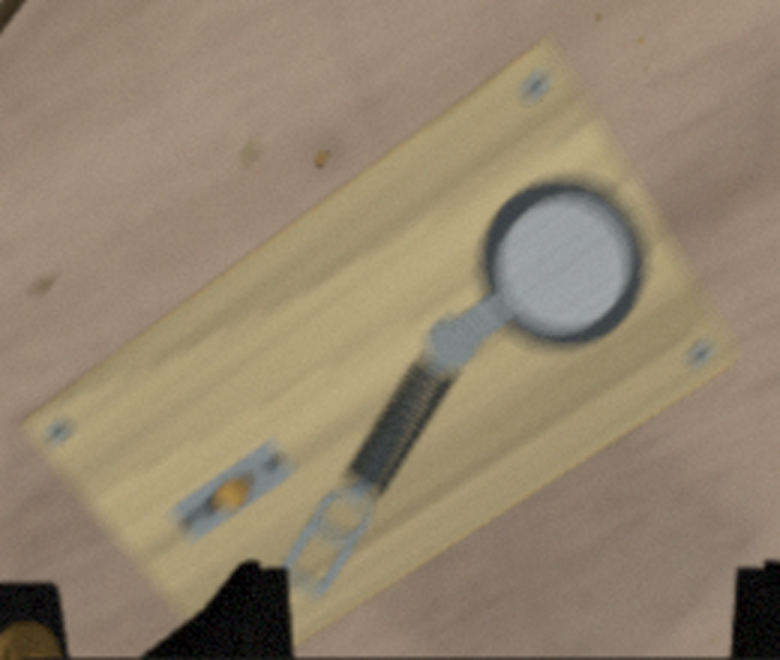

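Candidates in the d1 crop: the red handle in the stand at (387,125), with a larger guard and a white stripe on its left-lower face, and the small red one at (198,328), with about half the handle and no stand. The larger one in the stand fits the description. In d2 the anchor head is at (234,492), the loop at (345,512) and the eye at (320,570).

Run:
```python
from h import *
import pickle
w1=pickle.load(open('w1.pkl','rb'));w2=pickle.load(open('w2.pkl','rb'))
f1=lambda x,y:(x/3+80-1/3,y/3+40-1/3); f2=lambda x,y:(x/2+120-.25,y/2-.25)
C=np.array([ray(w2,f2(*q),.042)[:2] for q in [(270,148),(343,242),(460,155),(388,42)]])
print('stand',C.round(4).tolist(),C.mean(0).round(4)); 
e=lambda a,b:(np.linalg.norm(b-a).round(4),np.degrees(np.arctan2(*(b-a)[::-1])).round(1))
print(e(C[0],C[1]),e(C[1],C[2]),e(C[3],C[2]),e(C[0],C[3]))
print('handle top',ray(w2,f2(386,129),.1).round(4),ray(w2,f2(386,129),.098).round(4))
P=np.array([ray(w1,f1(*q),.012)[:2] for q in [(548,38),(738,352),(25,428)]])
print('plate',P.round(4).tolist(),e(P[0],P[1]),e(P[0],P[2]))
x=(P[2]-P[0])/np.linalg.norm(P[2]-P[0]); y=np.array([-x[1],x[0]])
print('x',x); 
c=(P[1]+P[2])/2; print('centre',c)
for n,q,z in [('head',(234,492),.034),('strip',(234,491),.0126),('disc',(568,262),.02),('pivot',(455,340),.034),('loop',(345,512),.022),('eye',(318,562),.022),('coil0',(436,366),.022),('coil1',(364,482),.022)]:
    X=ray(w1,f1(*q),z)[:2]; print(n,X.round(4),((X-c)@x).round(4),((X-c)@y).round(4))
```

```text
stand [[0.4716, -0.2294], [0.4126, -0.2451], [0.427, -0.3165], [0.4909, -0.3023]] [ 0.4505 -0.2733]
(np.float64(0.061), np.float64(-165.1)) (np.float64(0.0729), np.float64(-78.6)) (np.float64(0.0654), np.float64(-167.4)) (np.float64(0.0754), np.float64(-75.2))
handle top [ 0.4515 -0.2729  0.1   ] [ 0.4516 -0.2734  0.098 ]
plate [[0.588, -0.0509], [0.4455, -0.0729], [0.5448, 0.2144]] (np.float64(0.1442), np.float64(-171.3)) (np.float64(0.2689), np.float64(99.3))
x [-0.160964    0.98696028]
centre [0.49510731 0.07078487]
head [0.4849 0.1387] 0.0686 -0.0008
strip [0.4824 0.1475] 0.0777 0.0002
disc [ 0.5095 -0.0234] -0.0953 0.001
pivot [0.5021 0.0293] -0.0421 -0.0002
loop [0.4554 0.1053] 0.0405 0.0336
eye [0.4402 0.1267] 0.064 0.0452
coil0 [0.4949 0.0423] -0.0281 0.0048
coil1 [0.4637 0.0918] 0.0258 0.0276
```

>>> play_rows --commands '[{"fingers": -1, "tx": 0.05, "ty": 0.072, "tz": -0.152, "ax": -0.17, "ay": 0, "az": 0}, {"fingers": -1, "tx": 0.1, "ty": 0.072, "tz": -0.152, "ax": -0.17, "ay": 0, "az": 0}, {"fingers": -1, "tx": 0.1, "ty": 0.072, "tz": -0.152, "ax": -0.17, "ay": 0, "az": 0}, {"fingers": -1, "tx": 0.1, "ty": 0.072, "tz": -0.152, "ax": -0.17, "ay": 0, "az": 0}, {"fingers": -1, "tx": 0.1, "ty": 0.072, "tz": -0.152, "ax": -0.17, "ay": 0, "az": 0}]'

```text
time_s: 4.65
tcp_pos: [0.4525, -0.2738, 0.1481]
ee_rot: [[-0.006, 0.1, -0.995], [0.002, -0.995, -0.1], [-1.0, -0.002, 0.006]]
wrist_force: [-0.2, -0.2, 0.5]
gripper_width: 1.0
```

>>> play_rows --commands '[{"fingers": -1, "tx": 0, "ty": 0, "tz": 0, "ax": -0.045, "ay": 0, "az": 0}, {"fingers": -1, "tx": 0, "ty": 0, "tz": 0, "ax": -0.045, "ay": 0, "az": 0}, {"fingers": -1, "tx": 0, "ty": 0, "tz": 0, "ax": -0.045, "ay": 0, "az": 0}, {"fingers": -1, "tx": 0, "ty": 0, "tz": 0, "ax": -0.045, "ay": 0, "az": 0}]'

```text
time_s: 4.98
tcp_pos: [0.4514, -0.2725, 0.153]
ee_rot: [[0.001, 0.234, -0.972], [-0.0, -0.972, -0.234], [-1.0, 0.0, -0.001]]
wrist_force: [-0.9, 0.0, 0.4]
gripper_width: 1.0
```

Run:
```python
from h import *
import pickle
p=cap('wrist'); pickle.dump(p,open('w3.pkl','wb'))
s=p['pose'];print(s['tcp_pos'],s['joints'],np.round(s['ee_rot'],3).tolist())
save(p,'e.png',None,1.5)
print(proj(p,[.451,-.273,.1])*1.5)
```

```text
[ 0.45142879 -0.27246068  0.15295844] [-1.34706454e+01  1.74550397e+01 -2.04389904e+01  1.53317736e-03
 -5.20725908e+01  1.16989167e+02] [[0.001, 0.234, -0.972], [-0.0, -0.972, -0.234], [-1.0, 0.0, -0.001]]
[373.41218271 335.65326252]
```

View pics/e.png

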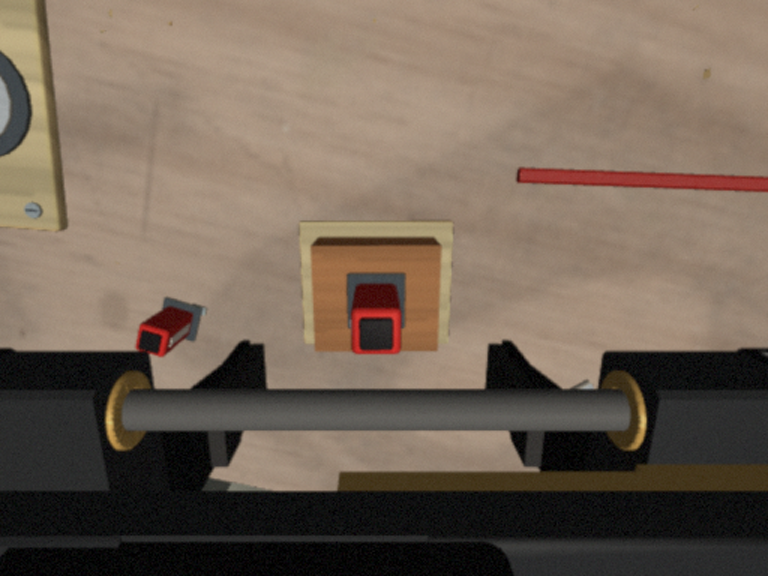

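>>> play_rows --commands '[{"fingers": -1, "tx": 0.05, "ty": 0.002, "tz": 0, "ax": 0, "ay": 0, "az": 0}, {"fingers": -1, "tx": 0.09, "ty": 0.002, "tz": 0, "ax": 0, "ay": 0, "az": 0}, {"fingers": -1, "tx": 0.112, "ty": 0.002, "tz": 0, "ax": 0, "ay": 0, "az": 0}, {"fingers": -1, "tx": 0.112, "ty": 0.002, "tz": 0, "ax": 0, "ay": 0, "az": 0}, {"fingers": 1, "tx": 0.112, "ty": 0.002, "tz": 0, "ax": 0, "ay": 0, "az": 0}]'

```text
time_s: 5.45
tcp_pos: [0.4512, -0.2746, 0.0687]
ee_rot: [[-0.001, 0.234, -0.972], [-0.0, -0.972, -0.234], [-1.0, -0.0, 0.001]]
wrist_force: [0.5, 0.0, 0.7]
gripper_width: 0.975
```

>>> play_rows --commands '[{"fingers": 1, "tx": 0, "ty": 0, "tz": 0, "ax": 0, "ay": 0, "az": 0}, {"fingers": 1, "tx": 0, "ty": 0, "tz": 0, "ax": 0, "ay": 0, "az": 0}, {"fingers": 1, "tx": 0, "ty": 0, "tz": 0, "ax": 0, "ay": 0, "az": 0}, {"fingers": 1, "tx": 0, "ty": 0, "tz": 0, "ax": 0, "ay": 0, "az": 0}, {"fingers": 1, "tx": 0, "ty": 0, "tz": 0, "ax": 0, "ay": 0, "az": 0}]'

```text
time_s: 5.87
tcp_pos: [0.4516, -0.2748, 0.0695]
ee_rot: [[0.002, 0.234, -0.972], [-0.0, -0.972, -0.234], [-1.0, 0.001, -0.001]]
wrist_force: [0.6, 0.4, 0.3]
gripper_width: 0.634
```

>>> play_rows --commands '[{"fingers": 1, "tx": 0, "ty": 0, "tz": 0, "ax": 0, "ay": 0, "az": 0}, {"fingers": 1, "tx": 0, "ty": 0, "tz": 0, "ax": 0, "ay": 0, "az": 0}]'

```text
time_s: 6.03
tcp_pos: [0.4512, -0.2747, 0.0689]
ee_rot: [[0.0, 0.234, -0.972], [-0.0, -0.972, -0.234], [-1.0, 0.0, -0.0]]
wrist_force: [-0.3, 0.3, 0.2]
gripper_width: 0.479
```

>>> play_rows --commands '[{"fingers": 1, "tx": 0, "ty": 0, "tz": 0, "ax": 0, "ay": 0, "az": 0}, {"fingers": 1, "tx": 0, "ty": 0, "tz": 0, "ax": 0, "ay": 0, "az": 0}, {"fingers": 1, "tx": 0, "ty": 0, "tz": 0, "ax": 0, "ay": 0, "az": 0}, {"fingers": 1, "tx": 0, "ty": 0, "tz": 0, "ax": 0, "ay": 0, "az": 0}, {"fingers": 1, "tx": 0, "ty": 0, "tz": 0, "ax": 0, "ay": 0, "az": 0}]'

```text
time_s: 6.45
tcp_pos: [0.451, -0.2746, 0.0686]
ee_rot: [[-0.0, 0.234, -0.972], [0.0, -0.972, -0.234], [-1.0, -0.0, 0.0]]
wrist_force: [-0.6, 0.6, 1.0]
gripper_width: 0.272
```

>>> play_rows --commands '[{"fingers": 1, "tx": 0, "ty": 0, "tz": 0, "ax": 0, "ay": 0, "az": 0}, {"fingers": 1, "tx": 0, "ty": 0, "tz": 0, "ax": 0, "ay": 0, "az": 0}]'

```text
time_s: 6.62
tcp_pos: [0.4511, -0.2746, 0.0686]
ee_rot: [[-0.0, 0.234, -0.972], [0.0, -0.972, -0.234], [-1.0, -0.0, 0.0]]
wrist_force: [-0.7, -0.2, 2.1]
gripper_width: 0.273
```

>>> play_rows --commands '[{"fingers": 1, "tx": -0.04, "ty": 0, "tz": 0, "ax": 0, "ay": 0, "az": 0}, {"fingers": 1, "tx": -0.09, "ty": 0, "tz": 0, "ax": 0, "ay": 0, "az": 0}, {"fingers": 1, "tx": -0.13, "ty": 0, "tz": 0, "ax": 0, "ay": 0, "az": 0}, {"fingers": 1, "tx": -0.13, "ty": -0.05, "tz": -0.01, "ax": -0.02, "ay": 0, "az": 0}, {"fingers": 1, "tx": -0.13, "ty": -0.1, "tz": -0.02, "ax": -0.05, "ay": 0, "az": 0}]'

```text
time_s: 7.03
tcp_pos: [0.4494, -0.1988, 0.168]
ee_rot: [[0.005, 0.383, -0.924], [-0.001, -0.924, -0.383], [-1.0, 0.003, -0.005]]
wrist_force: [0.4, 0.5, -1.9]
gripper_width: 0.276
```

>>> play_rows --commands '[{"fingers": 1, "tx": 0, "ty": -0.05, "tz": -0.01, "ax": -0.02, "ay": 0, "az": 0}, {"fingers": 1, "tx": 0, "ty": -0.1, "tz": -0.02, "ax": -0.04, "ay": 0, "az": 0}, {"fingers": 1, "tx": 0, "ty": -0.15, "tz": -0.03, "ax": -0.05, "ay": 0, "az": 0}, {"fingers": 1, "tx": 0, "ty": -0.2, "tz": -0.04, "ax": -0.05, "ay": 0, "az": 0}, {"fingers": 1, "tx": 0, "ty": -0.25, "tz": -0.05, "ax": -0.05, "ay": 0, "az": 0}]'

```text
time_s: 7.45
tcp_pos: [0.4101, -0.0093, 0.1662]
ee_rot: [[0.0, 0.523, -0.852], [0.0, -0.852, -0.523], [-1.0, 0.0, -0.0]]
wrist_force: [1.1, 0.5, -1.2]
gripper_width: 0.275
```

>>> play_rows --commands '[{"fingers": 1, "tx": 0, "ty": -0.04, "tz": -0.04, "ax": -0.006, "ay": 0, "az": 0}, {"fingers": 1, "tx": 0.03, "ty": -0.08, "tz": -0.08, "ax": -0.006, "ay": 0, "az": 0}, {"fingers": 1, "tx": 0.06, "ty": -0.11, "tz": -0.11, "ax": -0.006, "ay": 0, "az": 0}, {"fingers": 1, "tx": 0.06, "ty": -0.129, "tz": -0.129, "ax": -0.006, "ay": 0, "az": 0}, {"fingers": 1, "tx": 0.06, "ty": -0.129, "tz": -0.129, "ax": -0.006, "ay": 0, "az": 0}]'

```text
time_s: 7.87
tcp_pos: [0.4437, 0.1258, 0.1199]
ee_rot: [[-0.0, 0.543, -0.84], [-0.001, -0.84, -0.543], [-1.0, 0.0, 0.0]]
wrist_force: [-0.9, 0.2, -0.6]
gripper_width: 0.275
```

>>> play_rows --commands '[{"fingers": 1, "tx": 0, "ty": 0, "tz": 0, "ax": 0, "ay": 0, "az": 0}, {"fingers": 1, "tx": 0, "ty": 0, "tz": 0, "ax": 0, "ay": 0, "az": 0}]'

```text
time_s: 8.03
tcp_pos: [0.4423, 0.1219, 0.121]
ee_rot: [[-0.001, 0.539, -0.842], [-0.0, -0.842, -0.539], [-1.0, -0.0, 0.001]]
wrist_force: [0.0, 0.1, -0.6]
gripper_width: 0.272
```

Run:
```python
from h import *
import pickle
p=cap('wrist'); pickle.dump(p,open('w4.pkl','wb'))
s=p['pose'];print(np.round(s['tcp_pos'],4),np.round(s['ee_rot'],3).tolist(),s['wrist_force'],s['time_s'])
print(s['joints'])
save(p,'f.png',(130,80,390,270),3)
T=np.array(s['tcp_pos']);f=lambda q:((q-[130,80])*3+1).round(0)
for k in [0,4,.0115*1000]: print(k,f(proj(p,T-[0,0,.0606-k/1000])))
for n,z in [('spring',.022),('anchor_post',.034),('puller',.06)]:
  for d in spotter.silhouettes(n,p)[:1]:
    print(n,f(np.array(d['uv'])),d['score'],ray(p,d['uv'],z).round(4))
```

```text
[0.4423 0.1219 0.121 ] [[-0.001, 0.539, -0.842], [-0.0, -0.842, -0.539], [-1.0, -0.0, 0.001]] [ 0.02520087  0.12053148 -0.58326634] 8.0333
[ 3.57902331e+01  1.37845479e+01 -3.16929805e+01 -6.65834180e-03
 -4.45702455e+01  8.68518967e+01]
0 [357. 417.]
4 [357. 423.]
11.5 [357. 434.]
spring [535. 362.] 0.96 [0.4713 0.0813 0.022 ]
anchor_post [330. 178.] 0.76 [0.4847 0.1572 0.034 ]
puller [362. 502.] 0.72 [0.4241 0.1088 0.06  ]
```

View pics/f.png

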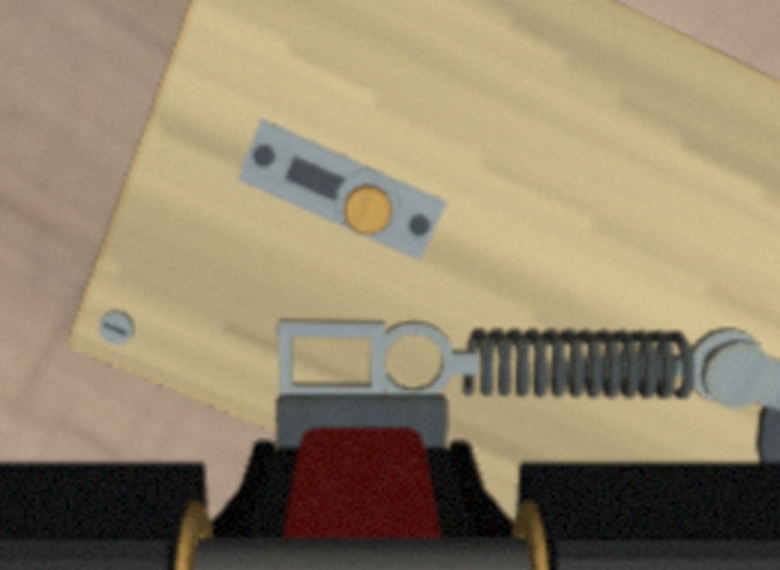

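The enlarged view shows the eye opening centred at (332,359), the loop at (413,355), the brass head at (368,209), near the inner end of its slot, and the pivot head at about (738,368). The puller's guard is centred at x≈362.

Run:
```python
from h import *
import pickle
p=pickle.load(open('w4.pkl','rb'))
f=lambda q:(np.array(q)-1)/3+[130,80]
g=lambda q,z:ray(p,f(q),z)[:2]
for z in (.018,.020,.022,.024):
    a,b,e,l=g((293,360),z),g((372,360),z),g((332,359),z),g((413,355),z)
    print(z,'open',np.linalg.norm(a-b).round(4),'el',np.linalg.norm(e-l).round(4),'eye',e.round(4),'loop',l.round(4))
pv=g((738,368),.034); h=g((368,209),.034); w=g((367,207),.0138)
sc=[g((263,155),.0126),g((419,225),.0126)]; st=(sc[0]+sc[1])/2
print('pivot',pv,'head',h,'washer',w,'strip centre',st, 'axis',np.degrees(np.arctan2(*(sc[0]-sc[1])[::-1])))
print('pivot-head',np.linalg.norm(h-pv),'piv-strip',np.linalg.norm(st-pv),'post-strip',(h-st), 'piv-eye',np.linalg.norm(g((332,359),.022)-pv))
c=np.array([.4951,.0708])
print('guard centre',g((362,420),.121-.0606+.036))
```

```text
0.018 open 0.0226 el 0.0232 eye [0.4403 0.1295] loop [0.4538 0.1107]
0.02 open 0.0224 el 0.023 eye [0.4409 0.1298] loop [0.4542 0.1111]
0.022 open 0.0222 el 0.0228 eye [0.4414 0.13  ] loop [0.4546 0.1115]
0.024 open 0.0221 el 0.0226 eye [0.4419 0.1303] loop [0.455  0.1119]
pivot [0.50107015 0.0385092 ] head [0.48321067 0.14496575] washer [0.48166644 0.14414648] strip centre [0.48164549 0.15243458] axis 98.66059511845198
pivot-head 0.10794424030031682 piv-strip 0.11556950258269788 post-strip [ 0.00156518 -0.00746883] piv-eye 0.10926193895447028
guard centre [0.45328527 0.12763033]
```

Run:
```python
from h import *
import pickle
p=pickle.load(open('w4.pkl','rb'))
f=lambda q:(np.array(q)-1)/3+[130,80]
R=np.array(p['pose']['ee_rot']);T=np.array(p['pose']['tcp_pos']);y=R[:,1];z=R[:,2]
def rel(q,h):
    X=ray(p,f(q),h)-T; return (-X@y*1000).round(1),(X@z*1000).round(1)
zg=T[2]-.0606+.038
print('guard corners (u,v mm) top', rel((278,395),zg),rel((447,395),zg),'lower',rel((278,395),zg-.004))
print('handle top?', rel((300,432),T[2]+.03))
for n,q in [('eye',(332,359)),('loop',(413,355)),('eyeTop',(332,328)),('eyeBot',(332,385))]: print(n,rel(q,.022))
print('head',rel((368,209),.034))
```

```text
guard corners (u,v mm) top (np.float64(15.2), np.float64(-18.2)) (np.float64(-17.7), np.float64(-18.2)) lower (np.float64(15.6), np.float64(-16.9))
handle top? (np.float64(7.2), np.float64(-30.4))
eye (np.float64(7.3), np.float64(-3.6))
loop (np.float64(-15.4), np.float64(-4.8))
eyeTop (np.float64(7.2), np.float64(-12.6))
eyeBot (np.float64(7.4), np.float64(4.0))
head (np.float64(-2.7), np.float64(-46.9))
```

>>> play_rows --commands '[{"fingers": 1, "tx": 0.015, "ty": -0.0067, "tz": -0.0035, "ax": 0, "ay": 0, "az": 0}, {"fingers": 1, "tx": 0.03, "ty": -0.0067, "tz": -0.0035, "ax": 0, "ay": 0, "az": 0}, {"fingers": 1, "tx": 0.04, "ty": -0.0067, "tz": -0.0035, "ax": 0, "ay": 0, "az": 0}, {"fingers": 1, "tx": 0.04, "ty": -0.0067, "tz": -0.0035, "ax": 0, "ay": 0, "az": 0}, {"fingers": 1, "tx": 0.04, "ty": -0.0067, "tz": -0.0035, "ax": 0, "ay": 0, "az": 0}]'

```text
time_s: 8.65
tcp_pos: [0.4421, 0.1274, 0.0912]
ee_rot: [[-0.0, 0.539, -0.842], [-0.001, -0.842, -0.539], [-1.0, 0.0, 0.001]]
wrist_force: [-0.1, -0.4, -1.0]
gripper_width: 0.274
```

Run:
```python
from h import *
import pickle
p=cap('wrist'); pickle.dump(p,open('w5.pkl','wb'))
q=cap('side'); pickle.dump(q,open('s5.pkl','wb'))
s=p['pose'];print(np.round(s['tcp_pos'],4),s['time_s'])
a=cv2.resize(p['image'][100:250,130:330],None,fx=3.5,fy=3.5,interpolation=2)
T=s['tcp_pos'];u,v=proj(q,[T[0],T[1],.03]).astype(int)
b=cv2.resize(q['image'][v-30:v+30,u-35:u+45],(700,525),interpolation=2)
print(u,v); cv2.imwrite('pics/g.png',np.vstack([a,b])[:,:,::-1][:, :])
cv2.imwrite('pics/g.png',cv2.resize(cv2.imread('pics/g.png'),None,fx=.57,fy=.57))
print(a.shape)
```

```text
[0.4421 0.1274 0.0912] 8.65
205 199
(525, 700, 3)
```

View pics/g.png

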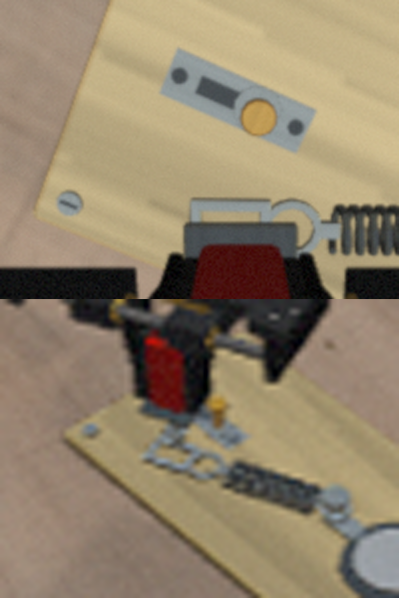

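>>> play_rows --commands '[{"fingers": 1, "tx": 0.005, "ty": 0, "tz": 0, "ax": 0, "ay": 0, "az": 0}, {"fingers": 1, "tx": 0.009, "ty": 0, "tz": 0, "ax": 0, "ay": 0, "az": 0}, {"fingers": 1, "tx": 0.012, "ty": 0, "tz": 0, "ax": 0, "ay": 0, "az": 0}, {"fingers": 1, "tx": 0.014, "ty": 0, "tz": 0, "ax": 0, "ay": 0, "az": 0}, {"fingers": 1, "tx": 0.014, "ty": 0, "tz": 0, "ax": 0, "ay": 0, "az": 0}]'

```text
time_s: 9.17
tcp_pos: [0.442, 0.1278, 0.0803]
ee_rot: [[-0.001, 0.539, -0.842], [-0.001, -0.842, -0.539], [-1.0, 0.0, 0.001]]
wrist_force: [-0.6, 0.3, -1.4]
gripper_width: 0.271
```

>>> play_rows --commands '[{"fingers": 1, "tx": 0.003, "ty": 0, "tz": 0, "ax": 0, "ay": 0, "az": 0}, {"fingers": 1, "tx": 0.006, "ty": 0, "tz": 0, "ax": 0, "ay": 0, "az": 0}, {"fingers": 1, "tx": 0.0078, "ty": 0, "tz": 0, "ax": 0, "ay": 0, "az": 0}, {"fingers": 1, "tx": 0.0078, "ty": 0, "tz": 0, "ax": 0, "ay": 0, "az": 0}]'

```text
time_s: 9.5
tcp_pos: [0.442, 0.1278, 0.0745]
ee_rot: [[-0.001, 0.539, -0.842], [-0.0, -0.842, -0.539], [-1.0, -0.0, 0.001]]
wrist_force: [-0.4, 0.1, -0.4]
gripper_width: 0.273
```

>>> play_rows --commands '[{"fingers": 1, "tx": 0, "ty": -0.004, "tz": 0, "ax": 0, "ay": 0, "az": 0}, {"fingers": 1, "tx": 0, "ty": -0.008, "tz": 0, "ax": 0, "ay": 0, "az": 0}, {"fingers": 1, "tx": 0, "ty": -0.012, "tz": 0, "ax": 0, "ay": 0, "az": 0}, {"fingers": 1, "tx": 0, "ty": -0.016, "tz": 0, "ax": 0, "ay": 0, "az": 0}, {"fingers": 1, "tx": 0, "ty": -0.016, "tz": 0, "ax": 0, "ay": 0, "az": 0}]'

```text
time_s: 9.92
tcp_pos: [0.4355, 0.1385, 0.0749]
ee_rot: [[0.0, 0.54, -0.842], [0.0, -0.842, -0.54], [-1.0, -0.0, -0.0]]
wrist_force: [0.0, 0.5, -0.2]
gripper_width: 0.274
```

>>> play_rows --commands '[{"fingers": 1, "tx": 0, "ty": -0.002, "tz": 0, "ax": 0, "ay": 0, "az": 0}, {"fingers": 1, "tx": 0, "ty": -0.004, "tz": 0, "ax": 0, "ay": 0, "az": 0}, {"fingers": 1, "tx": 0, "ty": -0.006, "tz": 0, "ax": 0, "ay": 0, "az": 0}, {"fingers": 1, "tx": 0, "ty": -0.008, "tz": 0, "ax": 0, "ay": 0, "az": 0}, {"fingers": 1, "tx": 0, "ty": -0.008, "tz": 0, "ax": 0, "ay": 0, "az": 0}]'

```text
time_s: 10.33
tcp_pos: [0.4325, 0.143, 0.0749]
ee_rot: [[-0.0, 0.54, -0.842], [-0.0, -0.842, -0.54], [-1.0, 0.0, 0.0]]
wrist_force: [1.8, -3.5, -1.5]
gripper_width: 0.276
```

>>> play_rows --commands '[{"fingers": 1, "tx": 0, "ty": -0.005, "tz": 0, "ax": 0, "ay": 0, "az": 0}, {"fingers": 1, "tx": 0, "ty": -0.01, "tz": 0, "ax": 0, "ay": 0, "az": 0}, {"fingers": 1, "tx": 0, "ty": -0.015, "tz": 0, "ax": 0, "ay": 0, "az": 0}, {"fingers": 1, "tx": 0, "ty": -0.02, "tz": 0, "ax": 0, "ay": 0, "az": 0}, {"fingers": 1, "tx": 0, "ty": -0.02, "tz": 0, "ax": 0, "ay": 0, "az": 0}]'

```text
time_s: 10.75
tcp_pos: [0.4241, 0.1555, 0.0748]
ee_rot: [[-0.0, 0.54, -0.842], [-0.001, -0.842, -0.54], [-1.0, 0.001, 0.001]]
wrist_force: [4.0, -5.8, -0.8]
gripper_width: 0.276
```

>>> play_rows --commands '[{"fingers": 1, "tx": 0, "ty": 0, "tz": 0, "ax": 0, "ay": 0, "az": 0}, {"fingers": 1, "tx": 0, "ty": 0, "tz": 0, "ax": 0, "ay": 0, "az": 0}]'

```text
time_s: 10.92
tcp_pos: [0.4243, 0.1553, 0.0749]
ee_rot: [[-0.0, 0.54, -0.842], [-0.001, -0.842, -0.54], [-1.0, 0.001, 0.001]]
wrist_force: [3.0, -5.2, -2.0]
gripper_width: 0.272
```

>>> play_rows --commands '[{"fingers": 1, "tx": -0.008, "ty": -0.003, "tz": 0, "ax": 0, "ay": 0, "az": 0}, {"fingers": 1, "tx": -0.016, "ty": -0.003, "tz": 0, "ax": 0, "ay": 0, "az": 0}, {"fingers": 1, "tx": -0.025, "ty": -0.003, "tz": 0, "ax": 0, "ay": 0, "az": 0}, {"fingers": 1, "tx": -0.034, "ty": -0.003, "tz": 0, "ax": 0, "ay": 0, "az": 0}, {"fingers": 1, "tx": -0.034, "ty": -0.003, "tz": 0, "ax": 0, "ay": 0, "az": 0}]'

```text
time_s: 11.33
tcp_pos: [0.4234, 0.157, 0.1011]
ee_rot: [[0.001, 0.54, -0.842], [-0.001, -0.842, -0.54], [-1.0, 0.001, 0.0]]
wrist_force: [4.4, -6.4, -2.9]
gripper_width: 0.274
```

Run:
```python
from h import *
import pickle
p=cap('wrist'); pickle.dump(p,open('w6.pkl','wb'))
s=p['pose'];print(np.round(s['tcp_pos'],4),s['wrist_force'],s['time_s'])
save(p,'i.png',(130,70,390,270),3)
```

```text
[0.4234 0.157  0.1011] [ 4.37887138 -6.39739045 -2.94948341] 11.3333
```

View pics/i.png

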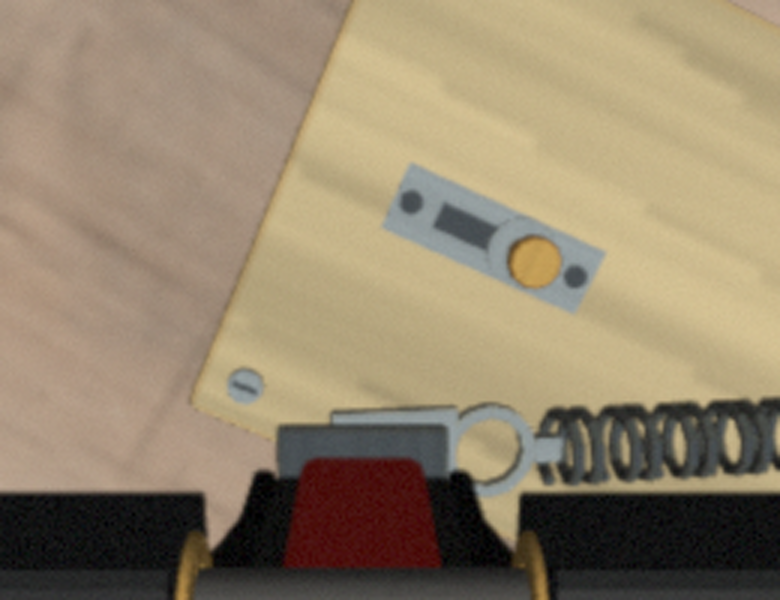

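The loop centre is at (490,447), lifted and held by the puller. The post head is at (535,262), and the pull is nearly in line with the guard.

Run:
```python
from h import *
import pickle
p=pickle.load(open('w6.pkl','rb'))
f=lambda q:(np.array(q)-1)/3+[130,70]
R=np.array(p['pose']['ee_rot']);T=np.array(p['pose']['tcp_pos']);y=R[:,1];z=R[:,2]
g=lambda q,h:ray(p,f(q),h)[:2]
def rel(q,h):
    X=ray(p,f(q),h)-T; return (-X@y*1000).round(1),(X@z*1000).round(1)
for h in (.034,.038,.042): print(h,'loop',g((490,447),h).round(4),rel((490,447),h),'inner',1000*np.linalg.norm(g((458,447),h)-g((522,447),h)))
print('head',g((535,262),.034).round(4),'washer',g((530,257),.0138).round(4),'holes',g((411,202),.0126).round(4),g((575,276),.0126).round(4))
zg=T[2]-.0606+.038
print('guard',rel((278,425),zg),rel((447,425),zg))
```

```text
0.034 loop [0.4393 0.1279] (np.float64(-33.0), np.float64(2.3)) inner 15.929272046972715
0.038 loop [0.4402 0.1292] (np.float64(-32.4), np.float64(0.8)) inner 15.625888762928554
0.042 loop [0.4411 0.1305] (np.float64(-31.8), np.float64(-0.6)) inner 15.32250547888436
head [0.4828 0.1454] washer [0.4829 0.1424] holes [0.478  0.1757] [0.4852 0.1294]
guard (np.float64(15.2), np.float64(-18.2)) (np.float64(-17.7), np.float64(-18.2))
```

>>> play_rows --commands '[{"fingers": 1, "tx": -0.005, "ty": 0.002, "tz": -0.015, "ax": 0.026, "ay": 0, "az": 0}, {"fingers": 1, "tx": -0.005, "ty": 0.005, "tz": -0.031, "ax": 0.052, "ay": 0, "az": 0}, {"fingers": 1, "tx": -0.005, "ty": 0.009, "tz": -0.047, "ax": 0.078, "ay": 0, "az": 0}, {"fingers": 1, "tx": -0.005, "ty": 0.013, "tz": -0.062, "ax": 0.104, "ay": 0, "az": 0}, {"fingers": 1, "tx": -0.005, "ty": 0.0164, "tz": -0.0763, "ax": 0.1294, "ay": 0, "az": 0}]'

```text
time_s: 11.8
tcp_pos: [0.4765, 0.176, 0.1029]
ee_rot: [[-0.006, 0.158, -0.987], [-0.005, -0.987, -0.158], [-1.0, 0.004, 0.006]]
wrist_force: [1.3, -6.9, -3.2]
gripper_width: 0.273
```

>>> play_rows --commands '[{"fingers": 1, "tx": 0, "ty": 0, "tz": 0, "ax": 0, "ay": 0, "az": 0}, {"fingers": 1, "tx": 0, "ty": 0, "tz": 0, "ax": 0, "ay": 0, "az": 0}, {"fingers": 1, "tx": 0, "ty": 0, "tz": 0, "ax": 0, "ay": 0, "az": 0}]'

```text
time_s: 12.05
tcp_pos: [0.4757, 0.1756, 0.1025]
ee_rot: [[-0.007, 0.161, -0.987], [-0.006, -0.987, -0.161], [-1.0, 0.005, 0.007]]
wrist_force: [1.6, -7.1, -3.7]
gripper_width: 0.273
```

Run:
```python
from h import *
import pickle
p=cap('wrist'); pickle.dump(p,open('w7.pkl','wb'))
s=p['pose'];print(np.round(s['tcp_pos'],4),s['wrist_force'],s['time_s'],np.round(s['ee_rot'],3).tolist())
save(p,'j.png',(180,130,380,280),4)
```

```text
[0.4757 0.1756 0.1025] [ 1.55530014 -7.06806326 -3.69090756] 12.05 [[-0.007, 0.161, -0.987], [-0.006, -0.987, -0.161], [-1.0, 0.005, 0.007]]
```

View pics/j.png

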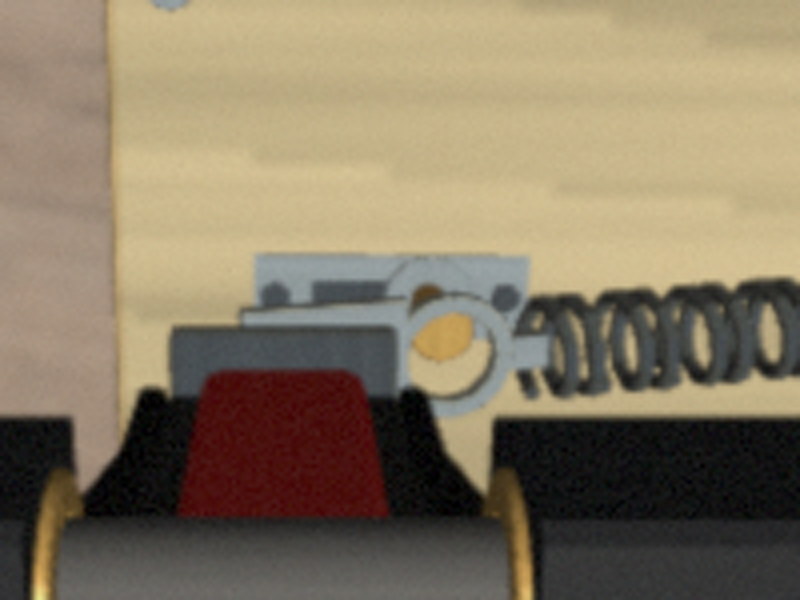

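The post head, centre about (443,332), shows through the loop, whose inner centre is about (452,352). The loop is above the post and slightly off. I'm computing the correction.

```bash
cat > rel.py <<'E'
from h import *
def rels(p,f,items):
    R=np.array(p['pose']['ee_rot']);T=np.array(p['pose']['tcp_pos']);out={}
    for n,q,h in items:
        X=ray(p,f(q),h); out[n]=X; d=X-T; print(n,h,X[:2].round(4),'u',(-d@R[:,1]*1000).round(1),'v',(d@R[:,2]*1000).round(1))
    return out
E
python3 - <<'E'
from rel import *
import pickle
p=pickle.load(open('w7.pkl','rb'))
f=lambda q:(np.array(q)-1.5)/4+[180,130]
R,t=cam(p); print('cam z',(-R.T@t)[2])
rels(p,f,[('loop',(452,352),h) for h in (.036,.039,.0415,.044)]+[('head',(443,332),.034),('holeL',(275,294),.0126),('holeR',(505,297),.0126)])
for h in (.036,.0415): print(1e3*np.linalg.norm(ray(p,f((411,352)),h)-ray(p,f((493,352)),h)), 1e3*np.linalg.norm(ray(p,f((411,332)),.034)-ray(p,f((475,332)),.034)))
# segment brass colour
im=p['image'].astype(int); m=((im[:,:,0]-im[:,:,2])>70)&(im[:,:,0]>130)&(im[:,:,0]<240); m[:200]=0 
c,l,s,ce=cv2.connectedComponentsWithStats(m.astype(np.uint8)); i=1+np.argmax(s[1:,4]); print(s[i],ce[i],'crop',(ce[i]-[180,130])*4)
E
```

```text
cam z 0.2448750440291796
loop 0.036 [0.4798 0.1426] u -32.9 v 0.8
loop 0.039 [0.4808 0.1433] u -32.4 v -0.3
loop 0.0415 [0.4817 0.1438] u -32.1 v -1.2
loop 0.044 [0.4825 0.1443] u -31.7 v -2.1
head 0.034 [0.4828 0.1447] u -31.4 v -2.5
holeL 0.0126 [0.4786 0.1758] u 0.2 v -3.5
holeR 0.0126 [0.4855 0.1294] u -46.8 v -2.8
15.262951751921664 11.966741444590953
14.861054842572168 11.966741444590953
[225 287  52  22 395] [251.25316456 299.1164557 ] crop [285.01265823 676.46582278]
```

>>> play_rows --commands '[{"fingers": 1, "tx": 0, "ty": -0.0013, "tz": -0.0021, "ax": 0, "ay": 0, "az": 0}, {"fingers": 1, "tx": 0.002, "ty": -0.0013, "tz": -0.0021, "ax": 0, "ay": 0, "az": 0}, {"fingers": 1, "tx": 0.004, "ty": -0.0013, "tz": -0.0021, "ax": 0, "ay": 0, "az": 0}, {"fingers": 1, "tx": 0.006, "ty": -0.0013, "tz": -0.0021, "ax": 0, "ay": 0, "az": 0}, {"fingers": 1, "tx": 0.006, "ty": -0.0013, "tz": -0.0021, "ax": 0, "ay": 0, "az": 0}]'

```text
time_s: 12.52
tcp_pos: [0.4768, 0.1767, 0.0979]
ee_rot: [[-0.007, 0.162, -0.987], [-0.006, -0.987, -0.162], [-1.0, 0.005, 0.008]]
wrist_force: [1.7, -8.1, -3.4]
gripper_width: 0.275
```

Run:
```python
from h import *
import pickle
p=cap('wrist'); pickle.dump(p,open('w8.pkl','wb'))
s=p['pose'];print(np.round(s['tcp_pos'],4),s['wrist_force'],s['time_s'],np.round(s['ee_rot'],3).tolist())
q=cap('side'); pickle.dump(q,open('s8.pkl','wb'))
a=cv2.resize(p['image'][180:250,240:340],None,fx=7,fy=7,interpolation=2)
u,v=proj(q,[.483,.145,.034]).astype(int)
b=cv2.resize(q['image'][v-20:v+20,u-35:u+35][:14*3],(700,400),interpolation=2)[:310]
im=np.vstack([a[:490],b])[:,:,::-1]; cv2.imwrite('pics/k.png',im[:600] if im.shape[0]<600 else cv2.resize(im,None,fx=.75,fy=.75)); print(u,v,im.shape)
```

```text
[0.4768 0.1767 0.0979] [ 1.74945041 -8.0546767  -3.41758199] 12.5167 [[-0.007, 0.162, -0.987], [-0.006, -0.987, -0.162], [-1.0, 0.005, 0.008]]
214 190 (800, 700, 3)
```

View pics/k.png

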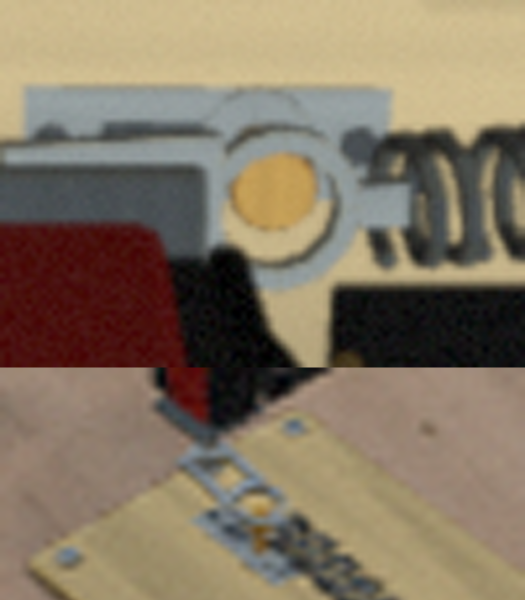

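Run:
```python
from rel import *
import pickle
p=pickle.load(open('w8.pkl','rb'))
f=lambda q:(np.array(q)-2.6)/5.25+[240,180]
rels(p,f,[('loop',(279,200),h) for h in (.034,.036,.038,.040)]+[('head',(274,191),.034)])
```

```text
loop 0.034 [0.4818 0.1443] u -32.5 v -0.2
loop 0.036 [0.4824 0.1447] u -32.2 v -0.9
loop 0.038 [0.4831 0.1451] u -31.9 v -1.6
loop 0.04 [0.4838 0.1455] u -31.6 v -2.3
head 0.034 [0.483  0.1452] u -31.8 v -1.5
```

The loop's inner centre (279,200) and the head (274,191) are concentric within about 0.5 mm at the expected height. I'll lower in small steps and watch the force.

>>> play_rows --commands '[{"fingers": 1, "tx": 0.0015, "ty": -0.0004, "tz": 0, "ax": 0, "ay": 0, "az": 0}, {"fingers": 1, "tx": 0.003, "ty": -0.0006, "tz": 0, "ax": 0, "ay": 0, "az": 0}, {"fingers": 1, "tx": 0.0045, "ty": -0.0006, "tz": 0, "ax": 0, "ay": 0, "az": 0}, {"fingers": 1, "tx": 0.006, "ty": -0.0006, "tz": 0, "ax": 0, "ay": 0, "az": 0}, {"fingers": 1, "tx": 0.006, "ty": -0.0006, "tz": 0, "ax": 0, "ay": 0, "az": 0}]'

```text
time_s: 13.03
tcp_pos: [0.4768, 0.1772, 0.0935]
ee_rot: [[-0.007, 0.162, -0.987], [-0.006, -0.987, -0.162], [-1.0, 0.005, 0.007]]
wrist_force: [1.0, -7.7, -2.0]
gripper_width: 0.275
```

>>> play_rows --commands '[{"fingers": 1, "tx": 0.0015, "ty": 0, "tz": 0, "ax": 0, "ay": 0, "az": 0}, {"fingers": 1, "tx": 0.003, "ty": 0, "tz": 0, "ax": 0, "ay": 0, "az": 0}, {"fingers": 1, "tx": 0.0045, "ty": 0, "tz": 0, "ax": 0, "ay": 0, "az": 0}, {"fingers": 1, "tx": 0.0045, "ty": 0, "tz": 0, "ax": 0, "ay": 0, "az": 0}]'

```text
time_s: 13.37
tcp_pos: [0.4768, 0.1772, 0.0902]
ee_rot: [[-0.007, 0.162, -0.987], [-0.006, -0.987, -0.162], [-1.0, 0.005, 0.007]]
wrist_force: [1.1, -7.3, -2.1]
gripper_width: 0.271
```

>>> play_rows --commands '[{"fingers": 1, "tx": 0.0015, "ty": 0, "tz": 0, "ax": 0, "ay": 0, "az": 0}, {"fingers": 1, "tx": 0.003, "ty": 0, "tz": 0, "ax": 0, "ay": 0, "az": 0}, {"fingers": 1, "tx": 0.0045, "ty": 0, "tz": 0, "ax": 0, "ay": 0, "az": 0}, {"fingers": 1, "tx": 0.0045, "ty": 0, "tz": 0, "ax": 0, "ay": 0, "az": 0}]'

```text
time_s: 13.7
tcp_pos: [0.4769, 0.1773, 0.0869]
ee_rot: [[-0.006, 0.162, -0.987], [-0.005, -0.987, -0.162], [-1.0, 0.004, 0.007]]
wrist_force: [1.4, -7.7, -2.4]
gripper_width: 0.272
```

>>> play_rows --commands '[{"fingers": 1, "tx": 0.0015, "ty": 0, "tz": 0, "ax": 0, "ay": 0, "az": 0}, {"fingers": 1, "tx": 0.003, "ty": 0, "tz": 0, "ax": 0, "ay": 0, "az": 0}, {"fingers": 1, "tx": 0.0045, "ty": 0, "tz": 0, "ax": 0, "ay": 0, "az": 0}, {"fingers": 1, "tx": 0.006, "ty": 0, "tz": 0, "ax": 0, "ay": 0, "az": 0}, {"fingers": 1, "tx": 0.006, "ty": 0, "tz": 0, "ax": 0, "ay": 0, "az": 0}]'

```text
time_s: 14.12
tcp_pos: [0.4769, 0.1773, 0.0825]
ee_rot: [[-0.006, 0.162, -0.987], [-0.005, -0.987, -0.162], [-1.0, 0.004, 0.007]]
wrist_force: [0.8, -6.9, -2.7]
gripper_width: 0.276
```

>>> play_rows --commands '[{"fingers": 1, "tx": 0.0015, "ty": 0, "tz": 0, "ax": 0, "ay": 0, "az": 0}, {"fingers": 1, "tx": 0.003, "ty": 0, "tz": 0, "ax": 0, "ay": 0, "az": 0}, {"fingers": 1, "tx": 0.0045, "ty": 0, "tz": 0, "ax": 0, "ay": 0, "az": 0}, {"fingers": 1, "tx": 0.0055, "ty": 0, "tz": 0, "ax": 0, "ay": 0, "az": 0}, {"fingers": 1, "tx": 0.0055, "ty": 0, "tz": 0, "ax": 0, "ay": 0, "az": 0}]'

```text
time_s: 14.53
tcp_pos: [0.477, 0.1773, 0.0784]
ee_rot: [[-0.006, 0.162, -0.987], [-0.005, -0.987, -0.162], [-1.0, 0.004, 0.007]]
wrist_force: [1.1, -7.9, -0.8]
gripper_width: 0.271
```

>>> play_rows --commands '[{"fingers": 1, "tx": 0, "ty": 0.002, "tz": 0, "ax": 0, "ay": 0, "az": 0}, {"fingers": 1, "tx": 0, "ty": 0.004, "tz": 0, "ax": 0, "ay": 0, "az": 0}, {"fingers": 1, "tx": 0, "ty": 0.006, "tz": 0, "ax": 0, "ay": 0, "az": 0}, {"fingers": 1, "tx": 0, "ty": 0.008, "tz": 0, "ax": 0, "ay": 0, "az": 0}, {"fingers": 1, "tx": 0, "ty": 0.009, "tz": 0, "ax": 0, "ay": 0, "az": 0}]'

```text
time_s: 14.95
tcp_pos: [0.4785, 0.1717, 0.0787]
ee_rot: [[-0.005, 0.161, -0.987], [-0.003, -0.987, -0.161], [-1.0, 0.002, 0.005]]
wrist_force: [-0.9, -3.0, -1.2]
gripper_width: 0.275
```

>>> play_rows --commands '[{"fingers": 1, "tx": 0, "ty": 0, "tz": 0, "ax": 0, "ay": 0, "az": 0}, {"fingers": 1, "tx": 0, "ty": 0, "tz": 0, "ax": 0, "ay": 0, "az": 0}]'

```text
time_s: 15.12
tcp_pos: [0.4791, 0.1721, 0.0791]
ee_rot: [[-0.003, 0.162, -0.987], [-0.002, -0.987, -0.162], [-1.0, 0.002, 0.003]]
wrist_force: [0.4, -6.1, -2.7]
gripper_width: 0.273
```

>>> play_rows --commands '[{"fingers": 1, "tx": 0, "ty": 0.001, "tz": 0, "ax": 0, "ay": 0, "az": 0}, {"fingers": 1, "tx": 0, "ty": 0.002, "tz": 0, "ax": 0, "ay": 0, "az": 0}, {"fingers": 1, "tx": 0, "ty": 0.003, "tz": 0, "ax": 0, "ay": 0, "az": 0}, {"fingers": 1, "tx": 0, "ty": 0.003, "tz": 0, "ax": 0, "ay": 0, "az": 0}, {"fingers": 1, "tx": 0, "ty": 0.003, "tz": 0, "ax": 0, "ay": 0, "az": 0}]'

```text
time_s: 15.53
tcp_pos: [0.4814, 0.1718, 0.0801]
ee_rot: [[0.002, 0.163, -0.987], [0.002, -0.987, -0.163], [-1.0, -0.001, -0.002]]
wrist_force: [-0.4, -0.4, -2.6]
gripper_width: 0.272
```

Run:
```python
from h import *
import pickle
p=cap('wrist'); pickle.dump(p,open('w9.pkl','wb'))
s=p['pose'];print(np.round(s['tcp_pos'],4),s['wrist_force'],s['time_s'])
im=p['image'][180:250].astype(int); m=((im[:,:,0]-im[:,:,2])>80)&(im[:,:,0]>140)
for d in spotter.silhouettes('spring',p)[:1]: print(d['score'],d['uv'],cv2.boundingRect(d['region'].astype(np.uint8)))
for n in ('hook_loop','anchor_post'):
  for d in spotter.find_in(n,p)[:2]: print(n,d['uv'],d['score'])
```

```text
[0.4814 0.1718 0.0801] [-0.39066133 -0.38975602 -2.5860214 ] 15.5333
0.74 [363.9, 223.7] (277, 209, 171, 31)
hook_loop [312.0, 223.6] 0.82
anchor_post [293.6, 222.0] 0.98
```

The pull fell to zero as the loop took up on the neck, so it is hooked. I'll lower slightly, back the shank to mid-eye, then lift out.

>>> play_rows --commands '[{"fingers": 1, "tx": 0.0027, "ty": 0.002, "tz": 0, "ax": 0, "ay": 0, "az": 0}, {"fingers": 1, "tx": 0.0027, "ty": 0.005, "tz": 0, "ax": 0, "ay": 0, "az": 0}, {"fingers": 1, "tx": 0.0027, "ty": 0.008, "tz": 0, "ax": 0, "ay": 0, "az": 0}, {"fingers": 1, "tx": 0.0027, "ty": 0.011, "tz": 0, "ax": 0, "ay": 0, "az": 0}, {"fingers": 1, "tx": 0.0027, "ty": 0.0127, "tz": 0, "ax": 0, "ay": 0, "az": 0}]'

```text
time_s: 16.15
tcp_pos: [0.4824, 0.1613, 0.0777]
ee_rot: [[0.0, 0.162, -0.987], [0.0, -0.987, -0.162], [-1.0, -0.0, -0.0]]
wrist_force: [-0.9, -0.0, -1.3]
gripper_width: 0.273
```

>>> play_rows --commands '[{"fingers": 1, "tx": 0, "ty": 0, "tz": 0, "ax": 0, "ay": 0, "az": 0}, {"fingers": 1, "tx": 0, "ty": 0, "tz": 0, "ax": 0, "ay": 0, "az": 0}]'

```text
time_s: 16.32
tcp_pos: [0.4824, 0.1615, 0.0777]
ee_rot: [[0.0, 0.162, -0.987], [0.0, -0.987, -0.162], [-1.0, -0.0, -0.0]]
wrist_force: [-0.4, 0.9, -0.8]
gripper_width: 0.272
```

Run:
```python
from h import *
import pickle
p=cap('wrist'); q=cap('side'); pickle.dump((p,q),open('w10.pkl','wb'))
s=p['pose'];print(np.round(s['tcp_pos'],4),s['wrist_force'],s['time_s'])
a=cv2.resize(p['image'][180:250,240:340],None,fx=6,fy=6,interpolation=2)
u,v=214,190
b=cv2.resize(q['image'][v-22:v+18,u-35:u+35],(600,342),interpolation=2)
cv2.imwrite('pics/l.png',cv2.resize(np.vstack([a,b])[:,:,::-1],None,fx=.78,fy=.78))
for n in ('hook_loop','pull_eye'):
  for d in spotter.find_in(n,p)[:2]: print(n,d['uv'],d['score'])
```

```text
[0.4824 0.1615 0.0777] [-0.38755527  0.93857778 -0.78957844] 16.3167
hook_loop [300.3, 225.0] 0.77
pull_eye [301.0, 221.9] 0.56
pull_eye [284.4, 216.4] 0.39
```

View pics/l.png

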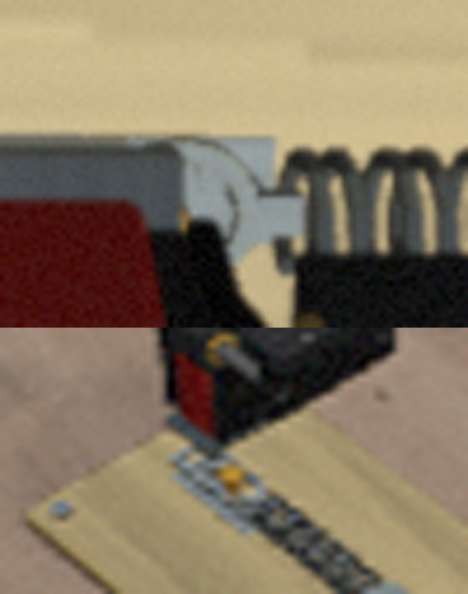

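The side view shows the brass head above the loop, so it is hooked. When the load came off, the shank drifted about 3 mm sideways in the eye. I'll centre it, then lift.

>>> play_rows --commands '[{"fingers": 1, "tx": 0, "ty": 0, "tz": 0.002, "ax": 0, "ay": 0, "az": 0}, {"fingers": 1, "tx": 0, "ty": 0, "tz": 0.0037, "ax": 0, "ay": 0, "az": 0}, {"fingers": 1, "tx": 0, "ty": 0, "tz": 0.0037, "ax": 0, "ay": 0, "az": 0}]'

```text
time_s: 16.77
tcp_pos: [0.4792, 0.161, 0.0776]
ee_rot: [[-0.0, 0.162, -0.987], [-0.0, -0.987, -0.162], [-1.0, 0.0, 0.0]]
wrist_force: [-0.0, -0.8, -1.4]
gripper_width: 0.274
```

>>> play_rows --commands '[{"fingers": 1, "tx": -0.002, "ty": 0, "tz": 0, "ax": 0, "ay": 0, "az": 0}, {"fingers": 1, "tx": -0.004, "ty": 0, "tz": 0, "ax": 0, "ay": 0, "az": 0}, {"fingers": 1, "tx": -0.006, "ty": 0, "tz": 0, "ax": 0, "ay": 0, "az": 0}, {"fingers": 1, "tx": -0.008, "ty": 0, "tz": 0, "ax": 0, "ay": 0, "az": 0}, {"fingers": 1, "tx": -0.008, "ty": 0, "tz": 0, "ax": 0, "ay": 0, "az": 0}]'

```text
time_s: 17.18
tcp_pos: [0.4799, 0.1613, 0.0841]
ee_rot: [[0.001, 0.163, -0.987], [0.001, -0.987, -0.163], [-1.0, -0.0, -0.001]]
wrist_force: [-0.3, -0.2, -1.6]
gripper_width: 0.275
```

>>> play_rows --commands '[{"fingers": 1, "tx": -0.002, "ty": 0, "tz": 0, "ax": 0, "ay": 0, "az": 0}, {"fingers": 1, "tx": -0.004, "ty": 0, "tz": 0, "ax": 0, "ay": 0, "az": 0}, {"fingers": 1, "tx": -0.006, "ty": 0, "tz": 0, "ax": 0, "ay": 0, "az": 0}, {"fingers": 1, "tx": -0.006, "ty": 0, "tz": 0, "ax": 0, "ay": 0, "az": 0}]'

```text
time_s: 17.52
tcp_pos: [0.4798, 0.1612, 0.0886]
ee_rot: [[0.001, 0.162, -0.987], [0.0, -0.987, -0.162], [-1.0, -0.0, -0.001]]
wrist_force: [-0.1, 0.2, -1.3]
gripper_width: 0.273
```

>>> play_rows --commands '[{"fingers": 1, "tx": -0.003, "ty": 0, "tz": 0, "ax": 0, "ay": 0, "az": 0}, {"fingers": 1, "tx": -0.006, "ty": 0, "tz": 0, "ax": 0, "ay": 0, "az": 0}, {"fingers": 1, "tx": -0.01, "ty": 0, "tz": 0, "ax": 0, "ay": 0, "az": 0}, {"fingers": 1, "tx": -0.016, "ty": 0, "tz": 0, "ax": 0, "ay": 0, "az": 0}, {"fingers": 1, "tx": -0.03, "ty": 0, "tz": 0, "ax": 0, "ay": 0, "az": 0}]'

```text
time_s: 17.93
tcp_pos: [0.4789, 0.1606, 0.1102]
ee_rot: [[-0.002, 0.162, -0.987], [-0.001, -0.987, -0.162], [-1.0, 0.001, 0.002]]
wrist_force: [0.0, -0.3, -0.7]
gripper_width: 0.269
```

>>> play_rows --commands '[{"fingers": 1, "tx": -0.04, "ty": 0, "tz": 0, "ax": 0, "ay": 0, "az": 0}, {"fingers": 1, "tx": -0.077, "ty": 0, "tz": 0, "ax": 0, "ay": 0, "az": 0}, {"fingers": 1, "tx": -0.077, "ty": 0.05, "tz": 0.01, "ax": -0.01, "ay": 0, "az": 0}, {"fingers": 1, "tx": -0.077, "ty": 0.1, "tz": 0.02, "ax": -0.02, "ay": 0, "az": 0}, {"fingers": 1, "tx": -0.077, "ty": 0.15, "tz": 0.03, "ax": -0.0235, "ay": 0, "az": 0}]'

```text
time_s: 18.35
tcp_pos: [0.4756, 0.0458, 0.1695]
ee_rot: [[0.002, 0.238, -0.971], [0.001, -0.971, -0.238], [-1.0, -0.001, -0.002]]
wrist_force: [0.2, 0.3, -1.1]
gripper_width: 0.276
```

>>> play_rows --commands '[{"fingers": 1, "tx": 0, "ty": 0.05, "tz": 0.01, "ax": 0, "ay": 0, "az": 0}, {"fingers": 1, "tx": 0, "ty": 0.1, "tz": 0.02, "ax": 0, "ay": 0, "az": 0}, {"fingers": 1, "tx": 0, "ty": 0.15, "tz": 0.03, "ax": 0, "ay": 0, "az": 0}, {"fingers": 1, "tx": 0, "ty": 0.2, "tz": 0.04, "ax": 0, "ay": 0, "az": 0}, {"fingers": 1, "tx": 0, "ty": 0.25, "tz": 0.05, "ax": 0, "ay": 0, "az": 0}]'

```text
time_s: 18.77
tcp_pos: [0.483, -0.1464, 0.1691]
ee_rot: [[0.001, 0.235, -0.972], [0.0, -0.972, -0.235], [-1.0, 0.0, -0.001]]
wrist_force: [1.4, 0.0, -1.2]
gripper_width: 0.276
```

```bash
cat > to.py <<'E'
from h import *
import sys
s=r.sense(); T=np.array(s['tcp_pos']); R=np.array(s['ee_rot']); g=np.array(eval(sys.argv[1])); 
print('pos',T.round(4),'F',np.round(s['wrist_force'],1),'cmd',(R.T@(g-T)/.75).round(4),'yaw',np.degrees(np.arctan2(R[1,1],R[0,1])).round(2), 'tilt',R[:2,0].round(4),s['time_s'])
E
python3 to.py "[.4511,-.2746,.168]"
```

```text
pos [ 0.483  -0.1464  0.1691] F [ 1.4  0.  -1.2] cmd [0.0014 0.1561 0.0815] yaw -76.41 tilt [0.001 0.   ] 18.7667
```

>>> play_rows --commands '[{"fingers": 1, "tx": 0.0, "ty": 0.05, "tz": 0.026, "ax": 0, "ay": 0, "az": 0}, {"fingers": 1, "tx": 0.0, "ty": 0.1, "tz": 0.052, "ax": 0, "ay": 0, "az": 0}, {"fingers": 1, "tx": 0.0, "ty": 0.156, "tz": 0.0815, "ax": 0, "ay": 0, "az": 0}, {"fingers": 1, "tx": 0, "ty": 0.156, "tz": 0.0815, "ax": 0, "ay": 0, "az": 0}, {"fingers": 1, "tx": 0, "ty": 0.156, "tz": 0.0815, "ax": 0, "ay": 0, "az": 0}]'

```text
time_s: 19.18
tcp_pos: [0.4502, -0.2751, 0.1685]
ee_rot: [[-0.0, 0.23, -0.973], [-0.0, -0.973, -0.23], [-1.0, 0.0, 0.0]]
wrist_force: [0.3, 0.6, -0.2]
gripper_width: 0.273
```

>>> play_rows --commands '[{"fingers": 1, "tx": 0, "ty": 0, "tz": 0, "ax": 0, "ay": 0, "az": 0}, {"fingers": 1, "tx": 0, "ty": 0, "tz": 0, "ax": 0, "ay": 0, "az": 0}]'

```text
time_s: 19.35
tcp_pos: [0.4515, -0.2719, 0.1686]
ee_rot: [[0.0, 0.236, -0.972], [0.0, -0.972, -0.236], [-1.0, -0.0, -0.0]]
wrist_force: [0.4, 0.2, -2.4]
gripper_width: 0.274
```

```bash
python3 to.py "[.4511,-.2746,.069]"
python3 - <<'E'
from rel import *
p=cap('wrist')
# guard/handle dark-red + grey edges: report guard silhouette for tilt/offset check
for n in ('puller','stand'):
  for d in spotter.silhouettes(n,p)[:1]: print(n,d['uv'],d['score'],cv2.boundingRect(d['region'].astype(np.uint8)))
im=p['image'].astype(int); m=(im[:,:,0]>60)&(im[:,:,0]>2.5*im[:,:,1])&(im[:,:,0]>2.5*im[:,:,2])
c,l,s,ce=cv2.connectedComponentsWithStats(m.astype(np.uint8)); i=1+np.argmax(s[1:,4]); print('red',s[i])
E
```

```text
pos [ 0.4515 -0.2719  0.1686] F [ 0.4  0.2 -2.4] cmd [0.1328 0.0033 0.0013] yaw -76.38 tilt [0.0002 0.0001] 19.35
puller [252.2, 247.5] 0.89 (222, 210, 58, 100)
stand [250.6, 178.8] 0.59 (203, 144, 97, 84)
red [ 225  223   52   36 1623]
```

>>> play_rows --commands '[{"fingers": 1, "tx": 0.03, "ty": 0.0033, "tz": 0.0013, "ax": 0, "ay": 0, "az": 0}, {"fingers": 1, "tx": 0.06, "ty": 0.0033, "tz": 0.0013, "ax": 0, "ay": 0, "az": 0}, {"fingers": 1, "tx": 0.075, "ty": 0.0033, "tz": 0.0013, "ax": 0, "ay": 0, "az": 0}, {"fingers": 1, "tx": 0.075, "ty": 0.0033, "tz": 0.0013, "ax": 0, "ay": 0, "az": 0}, {"fingers": 1, "tx": 0.075, "ty": 0.0033, "tz": 0.0013, "ax": 0, "ay": 0, "az": 0}]'

```text
time_s: 19.92
tcp_pos: [0.4512, -0.2747, 0.1121]
ee_rot: [[-0.001, 0.237, -0.972], [-0.0, -0.972, -0.237], [-1.0, -0.0, 0.001]]
wrist_force: [-0.1, -0.6, -1.3]
gripper_width: 0.274
```

```bash
python3 to.py "[.4511,-.2746,.069]"
```

```text
pos [ 0.4512 -0.2747  0.1121] F [-0.1 -0.6 -1.3] cmd [ 0.0574 -0.0001  0.0001] yaw -76.32 tilt [-0.001  -0.0001] 19.9167
```

>>> play_rows --commands '[{"fingers": 1, "tx": 0.012, "ty": 0, "tz": 0, "ax": 0, "ay": 0, "az": 0}, {"fingers": 1, "tx": 0.022, "ty": 0, "tz": 0, "ax": 0, "ay": 0, "az": 0}, {"fingers": 1, "tx": 0.032, "ty": 0, "tz": 0, "ax": 0, "ay": 0, "az": 0}, {"fingers": 1, "tx": 0.04, "ty": 0, "tz": 0, "ax": 0, "ay": 0, "az": 0}, {"fingers": 1, "tx": 0.04, "ty": 0, "tz": 0, "ax": 0, "ay": 0, "az": 0}]'

```text
time_s: 20.33
tcp_pos: [0.45, -0.275, 0.0807]
ee_rot: [[-0.003, 0.234, -0.972], [0.001, -0.972, -0.234], [-1.0, -0.002, 0.002]]
wrist_force: [0.2, -0.3, -2.1]
gripper_width: 0.277
```

>>> play_rows --commands '[{"fingers": 1, "tx": 0.006, "ty": 0, "tz": 0, "ax": 0, "ay": 0, "az": 0}, {"fingers": 1, "tx": 0.012, "ty": 0, "tz": 0, "ax": 0, "ay": 0, "az": 0}, {"fingers": 1, "tx": 0.0165, "ty": 0, "tz": 0, "ax": 0, "ay": 0, "az": 0}, {"fingers": 1, "tx": 0.0165, "ty": 0, "tz": 0, "ax": 0, "ay": 0, "az": 0}]'

```text
time_s: 20.67
tcp_pos: [0.4504, -0.2752, 0.069]
ee_rot: [[-0.001, 0.234, -0.972], [0.001, -0.972, -0.234], [-1.0, -0.001, 0.001]]
wrist_force: [-0.7, 0.8, -0.2]
gripper_width: 0.275
```

>>> play_rows --commands '[{"fingers": 0.3, "tx": 0, "ty": 0, "tz": 0, "ax": 0, "ay": 0, "az": 0}, {"fingers": 0.2, "tx": 0, "ty": 0, "tz": 0, "ax": 0, "ay": 0, "az": 0}, {"fingers": 0, "tx": 0, "ty": 0, "tz": 0, "ax": 0, "ay": 0, "az": 0}, {"fingers": -0.3, "tx": 0, "ty": 0, "tz": 0, "ax": 0, "ay": 0, "az": 0}, {"fingers": -0.5, "tx": 0, "ty": 0, "tz": 0, "ax": 0, "ay": 0, "az": 0}]'

```text
time_s: 21.08
tcp_pos: [0.4511, -0.2754, 0.0701]
ee_rot: [[0.001, 0.235, -0.972], [-0.0, -0.972, -0.235], [-1.0, 0.0, -0.001]]
wrist_force: [-0.6, -0.3, 0.8]
gripper_width: 0.543
```

>>> play_rows --commands '[{"fingers": -0.6, "tx": 0, "ty": 0, "tz": 0, "ax": 0, "ay": 0, "az": 0}, {"fingers": -0.6, "tx": 0, "ty": 0, "tz": 0, "ax": 0, "ay": 0, "az": 0}, {"fingers": -0.6, "tx": 0, "ty": 0, "tz": 0, "ax": 0, "ay": 0, "az": 0}, {"fingers": -0.6, "tx": 0, "ty": 0, "tz": 0, "ax": 0, "ay": 0, "az": 0}, {"fingers": -0.6, "tx": 0, "ty": 0, "tz": 0, "ax": 0, "ay": 0, "az": 0}]'

```text
time_s: 21.5
tcp_pos: [0.4509, -0.2754, 0.0698]
ee_rot: [[-0.0, 0.235, -0.972], [-0.0, -0.972, -0.235], [-1.0, 0.0, 0.0]]
wrist_force: [-0.1, 0.2, 0.1]
gripper_width: 0.791
```

>>> play_rows --commands '[{"fingers": -0.6, "tx": -0.03, "ty": 0, "tz": 0, "ax": 0, "ay": 0, "az": 0}, {"fingers": -0.6, "tx": -0.08, "ty": 0, "tz": 0, "ax": 0, "ay": 0, "az": 0}, {"fingers": -0.6, "tx": -0.13, "ty": 0, "tz": 0, "ax": 0, "ay": 0, "az": 0}, {"fingers": -0.6, "tx": -0.18, "ty": 0, "tz": 0, "ax": 0, "ay": 0, "az": 0}, {"fingers": -0.6, "tx": -0.18, "ty": 0, "tz": 0, "ax": 0, "ay": 0, "az": 0}]'

```text
time_s: 21.92
tcp_pos: [0.455, -0.2773, 0.2132]
ee_rot: [[0.015, 0.236, -0.972], [-0.007, -0.972, -0.236], [-1.0, 0.01, -0.013]]
wrist_force: [1.3, -0.7, 0.1]
gripper_width: 0.802
```

Run:
```python
from rel import *
import pickle
p=cap('wrist'); s=p['pose']; print(np.round(s['tcp_pos'],4),s['gripper_width'],s['time_s'],s['wrist_force'])
im=p['image'].astype(int); m=(im[:,:,0]>60)&(im[:,:,0]>2.5*im[:,:,1])&(im[:,:,0]>2.5*im[:,:,2]); m=m.astype(np.uint8)
c,l,st,ce=cv2.connectedComponentsWithStats(m)
for i in np.argsort(-st[1:,4])[:2]+1: print('red',st[i],ce[i])
print('expected top',proj(p,[.4505,-.2735,.101]),'base of handle',proj(p,[.4505,-.2735,.046]))
q=cap('side'); pickle.dump((p,q),open('end.pkl','wb'))
a=q['image']; d=cv2.resize(a[168:212,179:249],(700,440),interpolation=2)
e=cv2.resize(p['image'][100:260,160:340],(450,400),interpolation=2)[:160*2]
cv2.imwrite('pics/z.png',cv2.resize(np.vstack([d[:, :],cv2.copyMakeBorder(e,0,0,0,250,0)])[:,:,::-1],None,fx=.75,fy=.75))
```

```text
[ 0.455  -0.2773  0.2132] 0.8024314346921482 21.9167 [ 1.34418221 -0.68547782  0.12956162]
red [322 118 137  12 909] [389.98789879 123.62266227]
red [233 181  26  34 567] [245.34567901 195.37742504]
expected top [242.23800549 204.98648964] base of handle [243.06166023 190.58411588]
```

Run:
```python
from h import *
import pickle
q0=pickle.load(open('w10.pkl','rb'))[1]['image'].astype(int)
q=cap('side'); im=q['image'].astype(int)
print('post/spring region diff (side)',np.abs(q0-im)[186:206,208:240].mean(2).round(0).mean(), np.abs(q0-im)[186:206,208:240].max())
for n in ('hook_loop','anchor_post','puller'):
  for d in spotter.find_in(n,q)[:2]: print(n,np.round(d['uv'],1),round(d['score'],2))
print('hooked loop expected',proj(q,[.4837,.1407,.024]),'head',proj(q,[.483,.145,.034]),'puller',proj(q,[.4505,-.2735,.07]))
b=[im[v,u] for v in range(150,260) for u in range(150,260)]
m=((im[:,:,0]-im[:,:,2])>90)&(im[:,:,0]>140); ys,xs=np.nonzero(m[170:215,190:245]); print('brass px',xs.mean()+190,ys.mean()+170,len(xs))
m=(im[:,:,0]>80)&(im[:,:,0]>2.5*im[:,:,1])&(im[:,:,0]>2.5*im[:,:,2]); ys,xs=np.nonzero(m[255:300,270:310]); print('red',xs.min()+270,xs.max()+270,ys.min()+255,ys.max()+255)
print('handle proj',proj(q,[.4505,-.2735,.046]),proj(q,[.4505,-.2735,.1]))
```

```text
post/spring region diff (side) 6.5375 110
hook_loop [220.3 193.7] 0.41
anchor_post [289.4 278.5] 0.62
puller [286.9 275.8] 0.51
puller [245.8 266.3] 0.48
hooked loop expected [215.25649605 193.11867747] head [214.24719939 190.05799116] puller [288.79109201 276.75418011]
brass px 213.0 189.5 6
red 283 295 266 285
handle proj [288.14469752 282.6213752 ] [289.62302307 269.20290623]
```

```bash
python3 -c "
from station import job
print(job.finish_job())"
```

```text
the job is handed in; nothing more can be done
None
```

I hooked the spring loop under the brass post's head, put the larger red puller back in its stand and handed the job in at about 22 s. The hand-in gives no verdict. No force limit came close in the readings.

What I did:
- **Puller:** I took the larger puller, the one in the stand, and left the small look-alike alone.
- **Anchor post:** I found the post by eye, about 7 to 8 mm inward of mid-slot.
- **Hooking:** I pulled the spring about 20 mm, swung it over the post and lowered the loop.

Last checks:
- **Hook:** The pull on the puller fell from about 6 N to 0.5 N as the loop took up on the neck. The side picture then showed the brass head above the loop.
- **Puller leaving the eye:** It came out with no measurable drag after I corrected a 3 mm sideways drift.
- **Puller in its stand:** After release, the side camera shows the handle at its home position and upright, within 1 to 2 pixels. In the wrist view it is about 3 pixels off the predicted column, close to the offset seen before the grasp.

Some checks were weak or disagreed:
- **Final view not seen:** The 12-picture limit meant I could not view the last image, so the end state rests on pixel numbers only.
- **Loop position:** The network placed the loop about 5 pixels from where I expected it, with a low score (0.41), and mistook the puller for the anchor post.
- **After unhooking:** The area round the post had changed in the side picture (mean difference 6.5, largest 110), which I put down to the puller leaving the view.

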